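Sweep the squaring jig clear, then hold a faced model pillar in its corner

TASK

Clear the squaring jig for gluing: with the bench brush held in the gripper, sweep the three wood offcuts off the open sides of its bed onto the table (touch them with nothing but the brush), then put the brush down on the table clear of the jig. Then fetch the model pillar, whose two dark facing strips have just been glued, and press it into the corner of the jig, flat on the bed and square, with one strip firmly against each aluminium fence at the same time, and finish while still holding it pressed there so the glue can grab. Leave the glue bottle and the paint jar where they are.

Things in the scene. Friction and masses are not known exactly. Their poses are not given: they have to be found in the camera images.
- jig: squaring jig, fixed to the table, place and yaw vary: square plywood board 250 x 250 x 15 mm with a grey bed on top; origin at the centre of its underside (table height). Fences stand along its +x and +y edges; its -x and -y edges are open, without a lip. The bed is 15 mm above the table, clear from -125 to +105 mm in the jig's x and y.
- fence_back: smooth, slippery aluminium bar 20 mm wide and 20 mm high on the jig's +x edge, rigid: its inner face is the plane x = +105 mm of the jig frame, its top 35 mm above the table; origin over the jig's centre on the bed, axes as the jig's. The pillar must push on it with 2 N or more
- fence_side: the other such aluminium bar, 20 mm wide and 20 mm high, on the jig's +y edge, rigid: its inner face is the plane y = +105 mm of the jig frame, its top 35 mm above the table; it stops 8 mm short of the back fence (glue relief). Origin over the jig's centre on the bed, axes as the jig's. The pillar must push on it with 2 N or more
- jig_corner (a point): point on the bed's top where the two inner fence faces meet, at (105, 105, 15) mm in the jig frame; axes as the jig's
- brush: bench brush, 160 g, standing on its bristles left or right of the jig: head 160 mm long (its x), 30 mm wide (y); stiff black bristles 0 to 42 mm up (158 x 28 mm), brown wooden back 42 to 66 mm up; round handle out to 190 mm along -x, axis 54 mm up. Origin under the middle of the head at the bristle tips. Grip from above across the back's 30 mm there; mass centre 35 mm towards the handle
- pillar: pale wooden model pillar, 120 g, on the other side of the jig: square plinth 70 x 70 x 22 mm with dark 3 mm strips (counted in) on its +x and +y sides; collar 42 mm across up to 26 mm, then a plain round column 34 mm across up to 82 mm. Origin at the centre of the underside. Seated, its axes lie along the jig's, its origin at (70, 70, 15) mm there. Grip the column from above in any direction
- pillar_corner (a point): bottom outer corner of the plinth where the two dark strips meet, at (35, 35, 0) mm in the pillar frame; axes as the pillar's
- offcut_a: pale wood offcut 30 x 22 x 20 mm (x, y, z), 12 g, loose on the bed; origin in its middle
- offcut_b: brown wood offcut 34 x 18 x 18 mm (x, y, z), 12 g, loose on the bed; origin in its middle
- offcut_c: plywood offcut 24 x 24 x 16 mm (x, y, z), 12 g, loose on the bed; origin in its middle
- glue_bottle: white bottle, 60 mm across, 160 mm high, red cap, standing to the left; to be left alone; origin at the centre of its underside
- paint_jar: blue jar with black lid, 84 mm across, 95 mm high, standing to the right; to be left alone; origin at the centre of its underside

How it is judged:
On the way, in this order (a step that is already met when the one before it is completed fails the run):
1. all three offcuts are off the jig's bed, past its open sides, on the table, while the brush is held and the pillar still waits at its place ((x of offcut_a in the frame of jig below -0.125 m or y of offcut_a in the frame of jig below -0.125 m) and (x of offcut_b in the frame of jig below -0.125 m or y of offcut_b in the frame of jig below -0.125 m) and (x of offcut_c in the frame of jig below -0.125 m or y of offcut_c in the frame of jig below -0.125 m) and height (world z) of offcut_a between -0.01 and 0.035 m and height (world z) of offcut_b between -0.01 and 0.035 m and height (world z) of offcut_c between -0.01 and 0.035 m and contact force between the fingers and brush above 1 N and distance of pillar from where it was at the start of the episode below 0.05 m), for 0.2 s.
2. the brush is put down on the table, clear of the jig, and let go (height (world z) of brush between -0.01 and 0.03 m and contact force between brush and jig below 0.1 N and contact force between the fingers and brush below 0.1 N and linear speed of brush below 0.02 m/s), for 0.2 s.
At the end, for the whole second after the job is handed in: Held pillar presses 2 N or more on each fence, its strip corner within 4 mm of the jig corner, square within 2 and upright within 3 degrees, flat on the bed, still. Offcuts lie on the table past the open bed edges; brush rests on the table, let go, off the jig (all of step 2 and contact force between pillar and fence_back above 2 N and contact force between pillar and fence_side above 2 N and contact force between the fingers and pillar above 2 N and horizontal distance between pillar_corner and jig_corner below 0.004 m and angle between the x axis of pillar and the x axis of jig, either way round below 0.035 rad and angle between pillar's own z axis and vertical below 0.05 rad and z of pillar in the frame of jig between 0.012 and 0.018 m and linear speed of pillar below 0.01 m/s and (x of offcut_a in the frame of jig below -0.125 m or y of offcut_a in the frame of jig below -0.125 m) and (x of offcut_b in the frame of jig below -0.125 m or y of offcut_b in the frame of jig below -0.125 m) and (x of offcut_c in the frame of jig below -0.125 m or y of offcut_c in the frame of jig below -0.125 m) and height (world z) of offcut_a between -0.01 and 0.035 m and height (world z) of offcut_b between -0.01 and 0.035 m and height (world z) of offcut_c between -0.01 and 0.035 m); the arm keeps its last pose, push and grip.
It fails at once if an offcut is touched with the robot itself instead of the brush (contact force between any of the fingers, the arm and offcut_a above 0.5 N or contact force between any of the fingers, the arm and offcut_b above 0.5 N or contact force between any of the fingers, the arm and offcut_c above 0.5 N).
It fails at once if the glue bottle is moved by more than 30 mm (distance of glue_bottle from where it was at the start of the episode above 0.03 m).
It fails at once if the paint jar is moved by more than 30 mm (distance of paint_jar from where it was at the start of the episode above 0.03 m).
It also fails if it takes over 70 s, if anything falls off the work surface, if the arm or the gripper's body presses on something with over 40 N, if the wrist force passes 120 N, or if a joint passes its speed limit or range.

ROBOT

A 6-joint arm with a two-finger parallel gripper is mounted at the origin on the work surface. World frame = base frame: x ahead of the robot, y to its left, z up, the work surface at z = 0. Lengths are in m, angles in rad, forces in N, time in s.
With the tool pointing down it reaches from about 0.275 to 0.825 m from the base axis. Payload 5.2 kg.
Tool frame: the origin (TCP) lies midway between the tips of the shut fingers; the grasp point (between the pads) lies 19 mm behind it; y points along the fingers, x is the direction in which the jaws open and shut, and the axes are right-handed (so a half turn about y gives the same grasp; the last joint's range is limited). The gripper opens to 93 mm and grips with 3 to 60 N. Pads are 15 mm wide; open, the fingers measure 128 mm over their backs; the gripper's body (75 mm by 188 mm) begins 65 mm behind the grasp point.
Start: joints at [-1.324, 0.259, 1.535, -0, 1.348, -0.203], TCP at [0.239, -0.495, 0.219] pointing down, gripper open.
Joint ranges: [-3.14, 3.14], [-0.91, 2.08], [0.19, 2.58], [-1.22, 4.36], [0.22, 2.71], [-3.12, 3.12]. Speed limits (rad/s): [2.57, 2.57, 3.14, 3.14, 3.14, 3.14].

INTERFACE

Orientations are given as a rotation vector (axis times angle).
In Python, from station import status, capture, get_calibration, robot gives the robot as it stands. The module is installed in compiled form; this text tells all that it offers.
- The arm moves only by the tool servo_tool, never from a script. Its argument "increments" is a list of rows, each an object with "linear": the shift along the tool's x, y, z in cm, a list of three; "dr": the turn, a rotation vector about the tool's x, y, z in degrees, a list of three; "claw": the closure, from 0 (fully open) to 1 (shut). In form: [{"linear": [x, y, z], "dr": [wx, wy, wz], "claw": claw}, ...]. A call has 1 to 8 rows; each row is the pose to reach, as a shift and turn from the pose commanded when the call began, along the tool's axes at that moment; what a row does not reach only later rows make up. A row lasts 1/8 s, in which the tool goes at most 62.5 mm and 10.7 degrees, less where a joint would pass 70% of its speed; a pose out of reach is approached as far as the arm can. A call with a gripper value outside its range is refused whole. The fingers move at their own pace and stop on an object; the grip force is fixed at half the most. Time passes only in rows, so rows that repeat a pose let the fingers close. It gives the time, the measured TCP pose, the force and the opening at its end, in the units of the state.
- status.get_state(): the state, without advancing time (a new reading comes with each control period).
- capture(name): name is "scene" or "side" or "wrist"; returns the picture (480x640x3 uint8, blue, green, red); there is no depth.
- get_calibration(name): a dict with "K" (3x3 intrinsics, pixels), "T" (4x4, takes a point from camera to world coordinates); the wrist camera has in their place "hand_eye" (4x4, takes a point from camera to tool coordinates, whose origin is the TCP and whose axes are the tool frame's). Camera axes: x right, y up, looking along -z (the intrinsics and any distortion apply to the point x, -y, -z); pixel columns grow to the right and rows downward; lengths in m; the calibration is good to about 2 mm. The wrist camera is an equidistant fisheye: a pixel r from the principal point sees the ray r / f radians off the axis. A picture is of the moment at which its call begins: read the wrist's pose just before it. get_calibration takes no time and is no camera call.
- robot.close_job(): hands the job in, once; it reports no verdict.
The state is a dict: "clock": time; "qpos": joint angles; "joint_vel": joint speeds; "joint_torque": joint torques, N m; "ee_pos": TCP position; "tool_rot": TCP orientation; "wrist_force": force on the tool from outside, world axes, zero at the start; "wrist_torque": the same for the moment, N m; "opening": finger opening in m.
Only numpy, scipy, OpenCV 4.12 (cv2) and the standard library are available. Lean on these libraries where they do the work, as an engineer would, in place of code of your own. Each camera call takes 0.05 s, during which the arm holds its last target.

## Working session

There is one attempt and no reset: what is moved stays moved. The work goes in short steps, Python scripts to look and compute and a tool call to move; the robot and the scene stay as the last step left them, time stands still between calls to the robot, and variables do not carry over. Pictures are saved under pics/ and viewed, and the job is handed in when it is done.

Besides the shell and the picture viewer there is one more tool, called after ">>>" as a command line: name --argument value ..., lists and objects as JSON in quotes. servo_tool: Moves the arm, as the interface text tells. Its arguments: {"type":"object","properties":{"increments":{"type":"array","items":{"type":"object","properties":{"linear":{"type":"array","items":{"type":"number"}},"dr":{"type":"array","items":{"type":"number"}},"claw":{"type":"number"}}}}},"required":["increments"]}

```bash
mkdir -p pics; ls
python3 - <<'E'
from station import status, capture, get_calibration, robot
import cv2, numpy as np
np.set_printoptions(precision=4,suppress=True)
s=status.get_state(); print(s)
for n in ["scene","side","wrist"]:
    im=capture(n); cv2.imwrite(f"pics/{n}0.png",im)
    print(n,get_calibration(n))
E
```

```text
pics
{'clock': 0.0, 'qpos': array([-1.3238,  0.2593,  1.5361, -0.    ,  1.348 , -0.2028]), 'joint_vel': array([-0.0011, -0.    , -0.0019,  0.0001, -0.001 , -0.0011]), 'joint_torque': array([ -0.0006, -43.731 , -28.4   ,   0.072 ,   0.0414,  -0.0001]), 'ee_pos': array([ 0.239 , -0.4947,  0.2178]), 'tool_rot': array([-1.3878,  0.8727, -0.8706]), 'wrist_force': array([-0.9222, -0.0789, -0.5733]), 'wrist_torque': array([ 0.0074,  0.0128, -0.0192]), 'opening': 0.09333159528655753}
scene {'K': array([[462.0325,   0.    , 328.4321],
       [  0.    , 462.0325, 242.998 ],
       [  0.    ,   0.    ,   1.    ]]), 'T': array([[-0.732 , -0.5604,  0.3874,  0.9759],
       [ 0.6813, -0.6057,  0.4111,  0.4085],
       [ 0.0043,  0.5649,  0.8252,  0.9005],
       [ 0.    ,  0.    ,  0.    ,  1.    ]])}
side {'K': array([[572.8474,   0.    , 322.193 ],
       [  0.    , 572.8474, 239.1851],
       [  0.    ,   0.    ,   1.    ]]), 'T': array([[-0.9748,  0.1024, -0.198 ,  0.355 ],
       [-0.2222, -0.5181,  0.826 ,  0.9267],
       [-0.018 ,  0.8492,  0.5278,  0.656 ],
       [ 0.    ,  0.    ,  0.    ,  1.    ]])}
wrist {'K': array([[371.6483,   0.    , 319.0549],
       [  0.    , 371.6483, 231.5472],
       [  0.    ,   0.    ,   1.    ]]), 'hand_eye': array([[ 1.    , -0.0005, -0.0006,  0.0003],
       [-0.0005,  0.2396, -0.9709, -0.1665],
       [ 0.0006,  0.9709,  0.2396,  0.0661],
       [ 0.    ,  0.    ,  0.    ,  1.    ]])}
```

View pics/scene0.png

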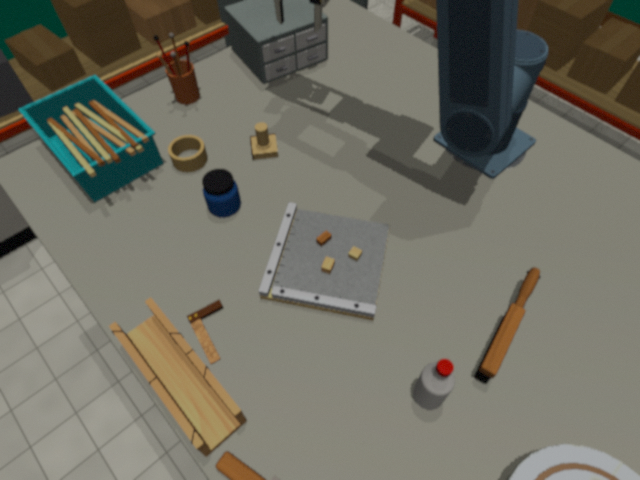

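View pics/side0.png

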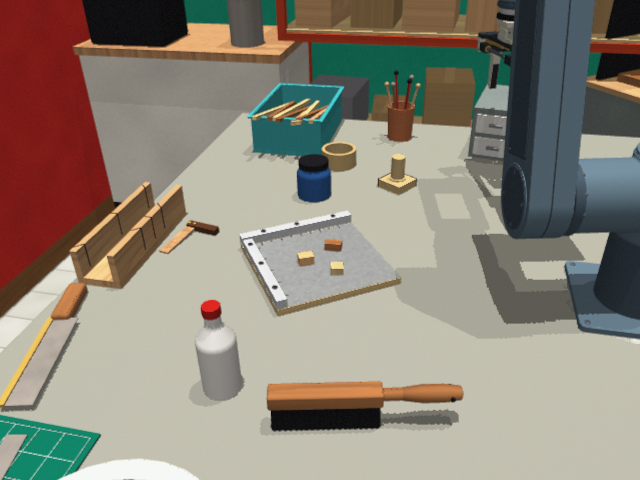

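View pics/wrist0.png

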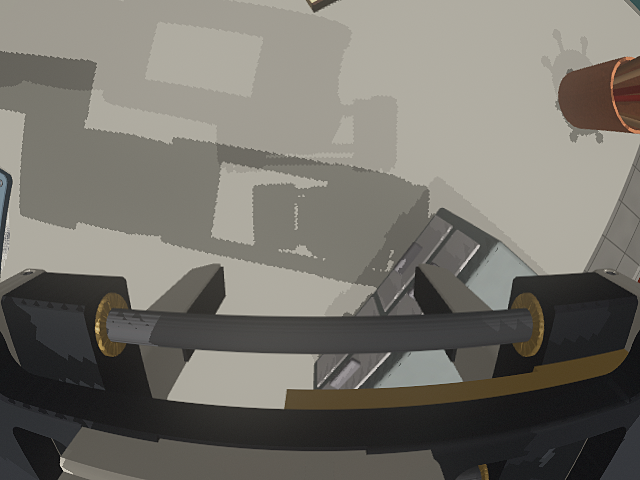

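Run:
```python
from station import status
from scipy.spatial.transform import Rotation as R
print(R.from_rotvec(status.get_state()['tool_rot']).as_matrix().round(3))
```

```text
[[ 0.435 -0.     0.901]
 [-0.901  0.001  0.435]
 [-0.001 -1.     0.   ]]
```

```bash
cat > h.py <<'E'
import cv2, numpy as np
from station import status, capture, get_calibration, robot
from scipy.spatial.transform import Rotation as R
np.set_printoptions(precision=4,suppress=True)
C={n:get_calibration(n) for n in ["scene","side","wrist"]}
def ray(n,px):
    c=C[n]; K=c["K"]; T=c["T"]
    u,v=px; d=np.array([(u-K[0,2])/K[0,0],-(v-K[1,2])/K[1,1],-1.0])
    return T[:3,3],T[:3,:3]@d
def plane(n,px,z):
    o,d=ray(n,px); return o+d*(z-o[2])/d[2]
def proj(n,P):
    c=C[n]; q=np.linalg.inv(c["T"])@np.append(P,1); K=c["K"]
    return np.array([K[0,0]*q[0]/-q[2]+K[0,2], K[1,1]*-q[1]/-q[2]+K[1,2]])
def crop(im,x0,y0,x1,y1,s,name):
    c=cv2.resize(im[y0:y1,x0:x1],None,fx=s,fy=s,interpolation=cv2.INTER_CUBIC); cv2.imwrite(name,c)
E
python3 - <<'E'
from h import *
a=cv2.imread("pics/scene0.png"); b=cv2.imread("pics/side0.png")
crop(a,250,195,400,325,5,"pics/sc_jig.png")
crop(b,230,200,410,320,4,"pics/sd_jig.png")
crop(a,240,110,300,170,8,"pics/sc_pil.png")
crop(a,465,255,555,390,4,"pics/sc_br.png")
E
```

```text
(no output)
```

View pics/sc_jig.png

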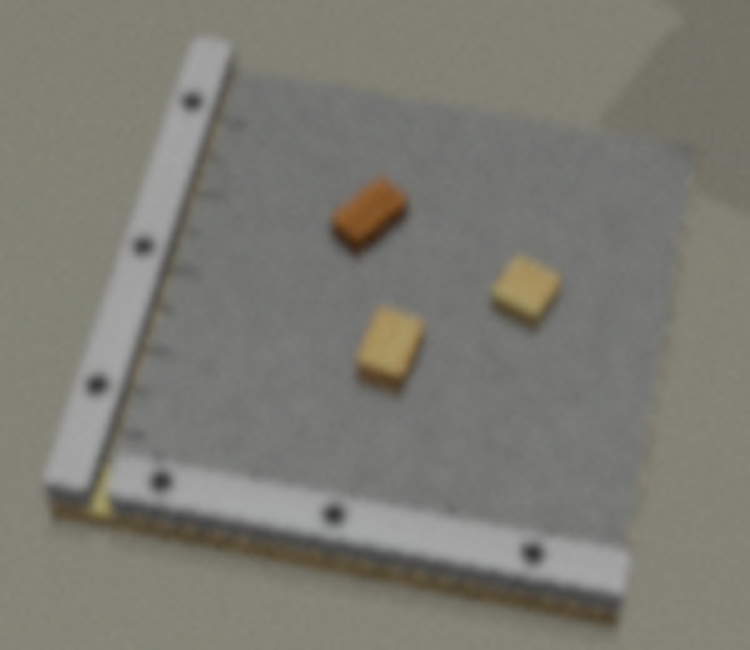

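View pics/sd_jig.png

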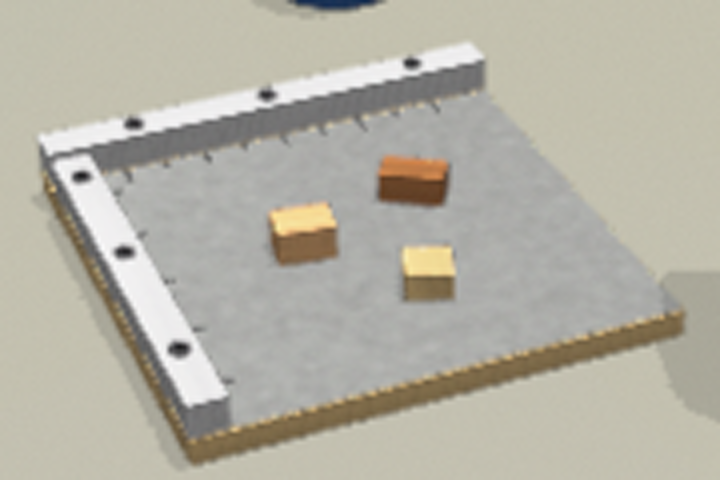

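View pics/sc_pil.png

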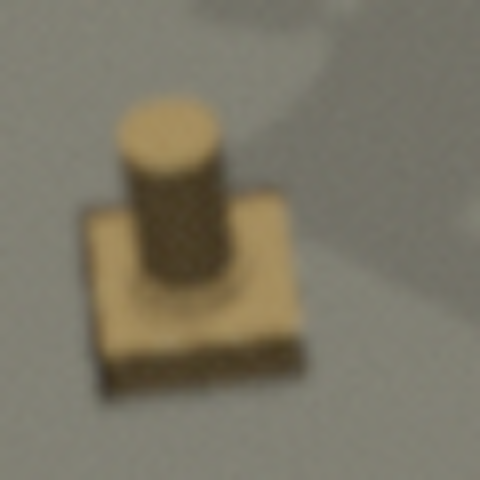

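View pics/sc_br.png

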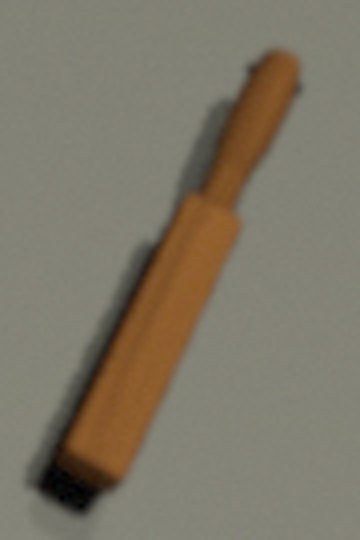

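```bash
cat > fit.py <<'E'
from h import *
from scipy.optimize import least_squares
obs=[("scene",(388,225),(-125,-125,15)),("scene",(373,314.4),(-125,125,35)),("scene",(375.6,305.6),(-125,105,35)),
("scene",(259.6,291),(125,125,35)),("scene",(288.4,202.6),(125,-125,35)),("scene",(296.4,204),(105,-125,35)),
("side",(240.5,234.2),(125,125,35)),("side",(348.7,210.8),(125,-125,35)),("side",(351.2,215),(105,-125,35)),
("side",(400.7,278),(-125,-125,15)),("side",(277.5,301.7),(-125,125,35)),("side",(287,299.2),(-125,105,35))]
def W(p,P):
    c,s=np.cos(p[2]),np.sin(p[2]); P=np.array(P)/1000
    return np.array([p[0]+c*P[0]-s*P[1],p[1]+s*P[0]+c*P[1],P[2]])
for sel in (["scene"],["side"],["scene","side"]):
    f=lambda p:np.concatenate([proj(n,W(p,P))-px for n,px,P in obs if n in sel])
    r=least_squares(f,[.45,0,-.8]); print(sel,r.x,np.degrees(r.x[2])); 
print(r.fun.reshape(-1,2))
E
python3 fit.py
python3 - <<'E'
from h import *
b=cv2.imread("pics/side0.png")
crop(b,370,145,425,200,8,"pics/sd_pil.png")
crop(b,255,370,470,440,3.7,"pics/sd_br.png")
E
```

```text
['scene'] [ 0.5906 -0.0028 -0.9609] -55.05799570105888
['side'] [ 0.5889 -0.0006 -0.963 ] -55.17673800853011
['scene', 'side'] [ 0.5898 -0.0022 -0.962 ] -55.119512915625315
[[ 2.1962 -0.2899]
 [ 1.6401 -0.0598]
 [ 0.5377  0.16  ]
 [-1.7807  0.3945]
 [-0.0114 -0.6191]
 [ 0.0148 -0.6408]
 [-1.3274 -0.7117]
 [-0.735  -0.736 ]
 [ 0.4906 -0.9149]
 [ 1.0825 -0.5943]
 [-1.1493 -0.3488]
 [ 0.1436 -0.6382]]
```

View pics/sd_pil.png

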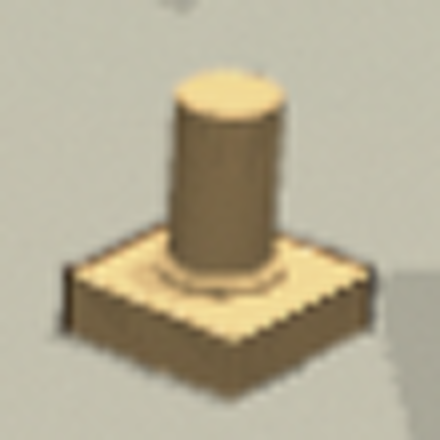

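View pics/sd_br.png

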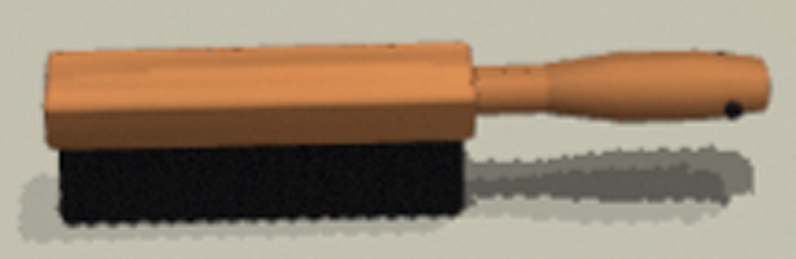

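```bash
cat > m1.py <<'E'
from h import *
def sc(n,pts,x0,y0,s,z):
    P=np.array([plane(n,(x0+(x+.0)/s,y0+y/s),z) for x,y in pts]); print(n,z); print(P); 
    d=np.diff(np.vstack([P,P[:1]]),axis=0)[:,:2]; print(" len",np.linalg.norm(d,axis=1)," ang",np.degrees(np.arctan2(d[:,1],d[:,0]))," mean",P.mean(0)); return P
print("pillar")
sc("scene",[(88,212),(285,195),(298,330),(105,350)],240,110,8,.022)
sc("scene",[(169,137)],240,110,8,.082)
sc("side",[(68,265),(235,340),(372,268)],370,145,8,.022)
sc("side",[(229,96)],370,145,8,.082)
print("brush")
sc("scene",[(188,195),(242,215),(125,485),(65,455)],465,255,4,.066)
sc("side",[(48,52),(470,43),(475,100),(47,108)],255,370,3.7,.066)
sc("side",[(62,222),(465,212)],255,370,3.7,.0)
print("b");sc("scene",[(385,178),(408,200),(358,236),(332,213)],250,195,5,.033)
sc("side",[(382,157),(447,158),(446,180),(380,176)],230,200,4,.033)
print("a");sc("scene",[(385,307),(424,320),(398,375),(358,362)],250,195,5,.035)
sc("side",[(270,210),(330,205),(337,230),(275,237)],230,200,4,.035)
print("c");sc("scene",[(522,256),(560,272),(532,312),(493,292)],250,195,5,.031)
sc("side",[(403,247),(453,247),(453,273),(402,273)],230,200,4,.031)
E
python3 m1.py
```

```text
pillar
scene 0.022
[[ 0.4785 -0.431   0.022 ]
 [ 0.4237 -0.3919  0.022 ]
 [ 0.4617 -0.3386  0.022 ]
 [ 0.5146 -0.3748  0.022 ]]
 len [0.0673 0.0655 0.0641 0.0668]  ang [ 144.4886   54.5313  -34.3476 -122.7269]  mean [ 0.4696 -0.3841  0.022 ]
scene 0.082
[[ 0.4719 -0.3837  0.082 ]]
 len [0.]  ang [0.]  mean [ 0.4719 -0.3837  0.082 ]
side 0.022
[[ 0.5182 -0.3771  0.022 ]
 [ 0.461  -0.3347  0.022 ]
 [ 0.4245 -0.3926  0.022 ]]
 len [0.0712 0.0684 0.095 ]  ang [ 143.4871 -122.2421    9.4058]  mean [ 0.4679 -0.3681  0.022 ]
side 0.082
[[ 0.4711 -0.3802  0.082 ]]
 len [0.]  ang [0.]  mean [ 0.4711 -0.3802  0.082 ]
brush
scene 0.066
[[0.4139 0.3521 0.066 ]
 [0.4035 0.3769 0.066 ]
 [0.56   0.4179 0.066 ]
 [0.5687 0.3907 0.066 ]]
 len [0.0269 0.1618 0.0285 0.1595]  ang [ 112.7973   14.6897  -72.2944 -165.9788]  mean [0.4865 0.3844 0.066 ]
side 0.066
[[0.5655 0.3901 0.066 ]
 [0.4113 0.3531 0.066 ]
 [0.4057 0.3806 0.066 ]
 [0.5576 0.4165 0.066 ]]
 len [0.1586 0.0281 0.1561 0.0276]  ang [-166.5111  101.4734   13.291   -73.3163]  mean [0.485  0.3851 0.066 ]
side 0.0
[[0.5574 0.4129 0.    ]
 [0.407
[... 743 characters left out ...]
 -155.2828]  mean [0.6065 0.0165 0.035 ]
side 0.035
[[0.6248 0.0133 0.035 ]
 [0.5967 0.003  0.035 ]
 [0.5881 0.0241 0.035 ]
 [0.6162 0.036  0.035 ]]
 len [0.0299 0.0228 0.0306 0.0243]  ang [-160.0225  112.294    22.8625  -69.32  ]  mean [0.6065 0.0191 0.035 ]
c
scene 0.031
[[0.5304 0.0219 0.031 ]
 [0.524  0.0397 0.031 ]
 [0.5484 0.0463 0.031 ]
 [0.5537 0.0269 0.031 ]]
 len [0.019  0.0253 0.0202 0.0238]  ang [ 109.8931   15.1214  -74.6792 -167.8757]  mean [0.5391 0.0337 0.031 ]
side 0.031
[[0.5546 0.0265 0.031 ]
 [0.5308 0.0217 0.031 ]
 [0.5266 0.0434 0.031 ]
 [0.5504 0.0482 0.031 ]]
 len [0.0243 0.0221 0.0243 0.0221]  ang [-168.6842  101.0507   11.3523  -79.1258]  mean [0.5406 0.035  0.031 ]
```

```bash
cat >> h.py <<'E'
def go(x,y,z,ang):
    """print linear (cm), dr(deg) from the present pose to TCP (x,y,z), tool x at world angle ang deg, tool down"""
    s=status.get_state(); M=R.from_rotvec(s['tool_rot']).as_matrix()
    a=np.radians(ang); X=np.array([np.cos(a),np.sin(a),0]); Y=np.array([0,0,-1.]); T=np.c_[X,Y,np.cross(X,Y)]
    print("t",s['clock'],"now",s['ee_pos'],"ang",np.degrees(np.arctan2(M[1,0],M[0,0])).round(2),"F",s['wrist_force'],"Tq",s['wrist_torque'],"open",round(s['opening'],4))
    print("linear",(M.T@(np.array([x,y,z])-s['ee_pos'])*100).round(2),"dr",np.degrees(R.from_matrix(M.T@T).as_rotvec()).round(2))
def wray(px,s):
    c=C["wrist"];K=c["K"];H=c["hand_eye"]
    d=np.array([px[0]-K[0,2],px[1]-K[1,2]]);r=np.hypot(*d);th=r/K[0,0]
    v=np.array([np.sin(th)*d[0]/r,-np.sin(th)*d[1]/r,-np.cos(th)])
    M=R.from_rotvec(s['tool_rot']).as_matrix()
    return s['ee_pos']+M@H[:3,3],M@H[:3,:3]@v
def wplane(px,s,z):
    o,d=wray(px,s); return o+d*(z-o[2])/d[2]
def wproj(P,s):
    c=C["wrist"];K=c["K"];H=c["hand_eye"]
    M=R.from_rotvec(s['tool_rot']).as_matrix()
    q=H[:3,:3].T@(M.T@(np.array(P)-s['ee_pos'])-H[:3,3]); q=np.array([q[0],-q[1],-q[2]])
    th=np.arctan2(np.hypot(q[0],q[1]),q[2]);u=q[:2]/np.hypot(q[0],q[1])
    return K[:2,2]+K[0,0]*th*u
def J(x,y,p=(0.5898,-0.0022,-0.962)):
    c,s=np.cos(p[2]),np.sin(p[2]); return np.array([p[0]+c*x-s*y,p[1]+s*x+c*y])
E
python3 - <<'E'
from h import *
print("bottle cap", plane("scene",(444,367),.155),plane("side",(211,308),.155))
print("jar lid", plane("scene",(218,181),.095),plane("side",(313,162),.095))
go(.471,.381,.15,-76.2)
E
```

```text
bottle cap [0.6549 0.3488 0.155 ] [0.6548 0.3504 0.155 ]
jar lid [ 0.6671 -0.2948  0.095 ] [ 0.6638 -0.2848  0.095 ]
t 0.15 now [ 0.2391 -0.4949  0.218 ] ang -64.23 F [-0.9336  0.1141 -0.1896] Tq [0.0417 0.0562 0.0056] open 0.0934
linear [-68.78   6.91  58.97] dr [-0.01 11.97 -0.08]
```

>>> servo_tool --increments '[{"linear": [-68.8, 2, 59], "dr": [0, 12, 0], "claw": 0}, {"linear": [-68.8, 2, 59], "dr": [0, 12, 0], "claw": 0}, {"linear": [-68.8, 2, 59], "dr": [0, 12, 0], "claw": 0}, {"linear": [-68.8, 2, 59], "dr": [0, 12, 0], "claw": 0}, {"linear": [-68.8, 2, 59], "dr": [0, 12, 0], "claw": 0}, {"linear": [-68.8, 2, 59], "dr": [0, 12, 0], "claw": 0}, {"linear": [-68.8, 2, 59], "dr": [0, 12, 0], "claw": 0}, {"linear": [-68.8, 2, 59], "dr": [0, 12, 0], "claw": 0}]'

```text
clock: 1.15
ee_pos: [0.3673, -0.0102, 0.2078]
tool_rot: [-1.313, 1.03, -1.032]
wrist_force: [1.0, -1.4, -0.3]
opening: 0.0934
```

Run:
```python
from h import *
go(.471,.381,.15,-76.2)
```

```text
t 1.15 now [ 0.3673 -0.0102  0.2078] ang -76.27 F [ 1.0391 -1.3826 -0.3053] Tq [ 0.0685 -0.0506 -0.0334] open 0.0934
linear [-35.54   5.78  19.35] dr [-0.05 -0.07  0.03]
```

>>> servo_tool --increments '[{"linear": [-35.5, 4.8, 19.3], "dr": [0, 0, 0], "claw": 0}, {"linear": [-35.5, 4.8, 19.3], "dr": [0, 0, 0], "claw": 0}, {"linear": [-35.5, 4.8, 19.3], "dr": [0, 0, 0], "claw": 0}, {"linear": [-35.5, 4.8, 19.3], "dr": [0, 0, 0], "claw": 0}, {"linear": [-35.5, 4.8, 19.3], "dr": [0, 0, 0], "claw": 0}, {"linear": [-35.5, 4.8, 19.3], "dr": [0, 0, 0], "claw": 0}, {"linear": [-35.5, 4.8, 19.3], "dr": [0, 0, 0], "claw": 0}, {"linear": [-35.5, 4.8, 19.3], "dr": [0, 0, 0], "claw": 0}]'

```text
clock: 2.15
ee_pos: [0.4696, 0.3804, 0.1582]
tool_rot: [-1.316, 1.029, -1.028]
wrist_force: [-0.1, 0.1, -0.3]
opening: 0.0932
```

Run:
```python
from h import *
go(.471,.381,.035,-76.2)
s=status.get_state(); im=capture("wrist")
for x,y in [(80,15),(80,-15),(-80,15),(-80,-15)]:
    a=np.radians(13.8); p=[.4855+np.cos(a)*x/1e3-np.sin(a)*y/1e3,.3848+np.sin(a)*x/1e3+np.cos(a)*y/1e3,.066]
    u=wproj(p,s); print(p,u); 
    cv2.circle(im,tuple(int(round(t)) for t in u),3,(255,0,255),-1)
cv2.imwrite("pics/w1.png",im)
```

```text
t 2.15 now [0.4696 0.3804 0.1582] ang -76.06 F [-0.1126  0.0765 -0.2592] Tq [-0.0078  0.0202  0.0171] open 0.0932
linear [-0.03 12.32  0.17] dr [0.1  0.14 0.01]
[np.float64(0.5596127405290922), np.float64(0.418449690804931), 0.066] [296.2877  98.1869]
[np.float64(0.5667687442564496), np.float64(0.3893156624076419), 0.066] [339.9983  98.2932]
[np.float64(0.40423125574355034), np.float64(0.380284337592358), 0.066] [298.2206 313.9994]
[np.float64(0.4113872594709078), np.float64(0.35115030919506895), 0.066] [337.0257 314.1121]
```

View pics/w1.png

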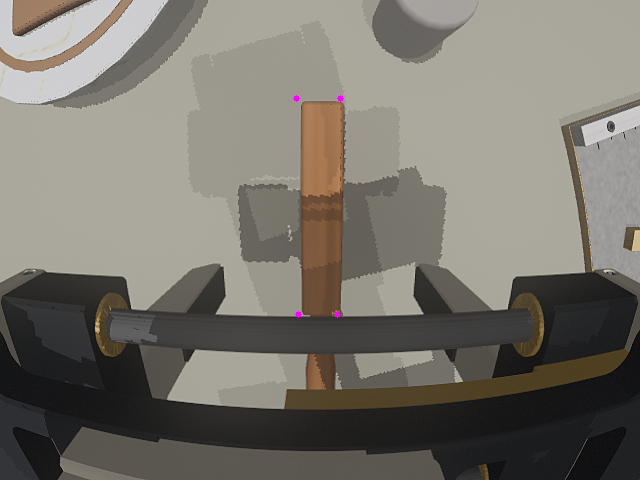

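>>> servo_tool --increments '[{"linear": [0.2, 6, 0.1], "dr": [0, 0, 0], "claw": 0}, {"linear": [0.2, 12.1, 0.1], "dr": [0, 0, 0], "claw": 0}, {"linear": [0.2, 12.1, 0.1], "dr": [0, 0, 0], "claw": 0}, {"linear": [0.2, 12.1, 0.1], "dr": [0, 0, 0], "claw": 0}, {"linear": [0.2, 12.1, 0.1], "dr": [0, 0, 0], "claw": 1}, {"linear": [0.2, 12.1, 0.1], "dr": [0, 0, 0], "claw": 1}, {"linear": [0.2, 12.1, 0.1], "dr": [0, 0, 0], "claw": 1}, {"linear": [0.2, 12.1, 0.1], "dr": [0, 0, 0], "claw": 1}]'

```text
clock: 3.2
ee_pos: [0.4717, 0.3771, 0.039]
tool_rot: [-1.313, 1.03, -1.03]
wrist_force: [-0.9, -0.0, -0.1]
opening: 0.0574
```

>>> servo_tool --increments '[{"linear": [0, 0, 0], "dr": [0, 0, 0], "claw": 1}, {"linear": [0, 0, 0], "dr": [0, 0, 0], "claw": 1}]'

```text
clock: 3.45
ee_pos: [0.4715, 0.3769, 0.0385]
tool_rot: [-1.314, 1.03, -1.03]
wrist_force: [-0.1, -0.2, -0.3]
opening: 0.0375
```

Run:
```python
from h import *
x,y=J(.07,-.01-.015)
print(x,y)
go(x,y,.25,-55.1)
```

```text
0.60932320776105 -0.07392059926352318
t 3.45 now [0.4715 0.3769 0.0385] ang -76.22 F [-0.0711 -0.1563 -0.2823] Tq [ 0.0384 -0.0201 -0.039 ] open 0.0375
linear [ 47.07 -21.15   2.64] dr [  0.01 -21.12   0.  ]
```

>>> servo_tool --increments '[{"linear": [0, 0, 0], "dr": [0, 0, 0], "claw": 1}, {"linear": [0, -1, 0], "dr": [0, 0, 0], "claw": 1}, {"linear": [0, -5, 0], "dr": [0, 0, 0], "claw": 1}, {"linear": [3, -11, -1], "dr": [0, 0, 0], "claw": 1}, {"linear": [8, -15, -2], "dr": [0, 0, 0], "claw": 1}, {"linear": [14, -15, -2], "dr": [0, 0, 0], "claw": 1}, {"linear": [20, -15, -2], "dr": [0, 0, 0], "claw": 1}, {"linear": [20, -15, -2], "dr": [0, 0, 0], "claw": 1}]'

```text
clock: 4.45
ee_pos: [0.501, 0.1738, 0.1895]
tool_rot: [-1.311, 1.033, -1.036]
wrist_force: [0.4, 0.7, -1.8]
opening: 0.0302
```

Run:
```python
from h import *
x,y=J(.076,-.027)
print(x,y)
go(x,y,.14,-55.1)
im=capture("wrist"); cv2.imwrite("pics/w2.png",im)
```

```text
0.6111138165647293 -0.07998638199225536
t 4.45 now [0.501  0.1738 0.1895] ang -76.57 F [ 0.3985  0.6947 -1.8117] Tq [ 0.0674 -0.0321  0.0003] open 0.0302
linear [27.24  5.    4.81] dr [ -0.04 -21.47   0.09]
```

View pics/w2.png

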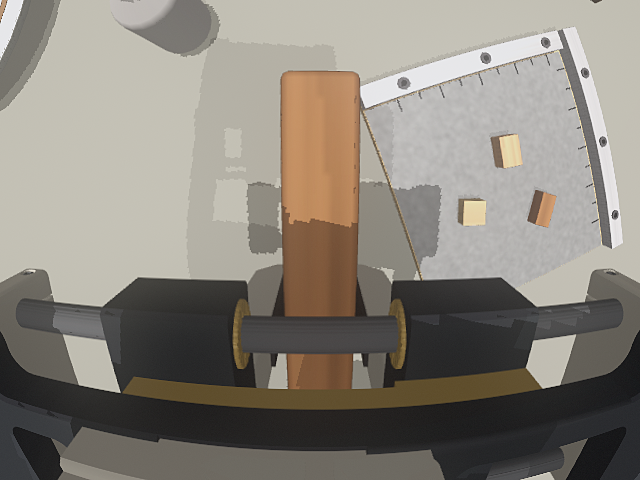

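>>> servo_tool --increments '[{"linear": [6, 0, 1], "dr": [0, -9, 0], "claw": 1}, {"linear": [12, 0, 2], "dr": [0, -18, 0], "claw": 1}, {"linear": [18, 0, 4], "dr": [0, -21.5, 0], "claw": 1}, {"linear": [24, 2, 4.8], "dr": [0, -21.5, 0], "claw": 1}, {"linear": [27.2, 5, 4.8], "dr": [0, -21.5, 0], "claw": 1}, {"linear": [27.2, 5, 4.8], "dr": [0, -21.5, 0], "claw": 1}, {"linear": [27.2, 5, 4.8], "dr": [0, -21.5, 0], "claw": 1}]'

```text
clock: 5.38
ee_pos: [0.6113, -0.0731, 0.1388]
tool_rot: [-1.439, 0.745, -0.743]
wrist_force: [0.4, 0.2, -1.3]
opening: 0.0299
```

Run:
```python
from h import *
x,y=J(.076,-.027)
print(x,y)
go(x,y,.0555,-55.1)
s=status.get_state()
im=capture("wrist"); cv2.imwrite("pics/w3.png",im); 
im=capture("side"); cv2.imwrite("pics/s3.png",im)
p=wplane((320,71),s,s['ee_pos'][2]+.0275); print("front end rel", R.from_rotvec(s['tool_rot']).as_matrix().T@(p-s['ee_pos']))
```

```text
0.6111138165647293 -0.07998638199225536
t 5.375 now [ 0.6113 -0.0731  0.1388] ang -54.66 F [ 0.4037  0.204  -1.3045] Tq [ 0.0181 -0.0645  0.0119] open 0.0299
linear [ 0.56  8.33 -0.41] dr [-0.02  0.44 -0.05]
front end rel [ 0.0007 -0.0275  0.0928]
```

View pics/w3.png

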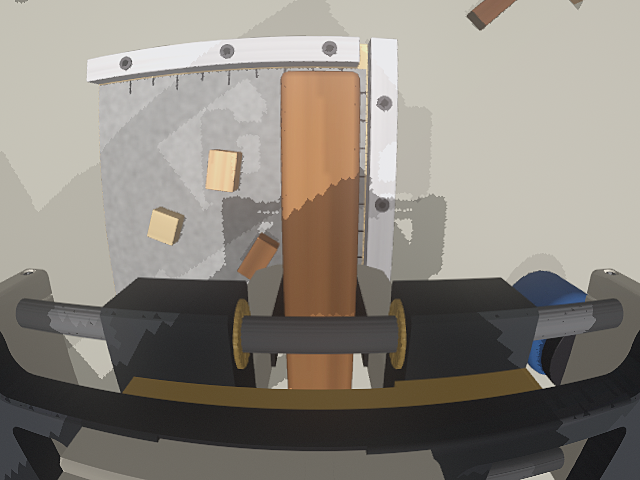

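View pics/s3.png

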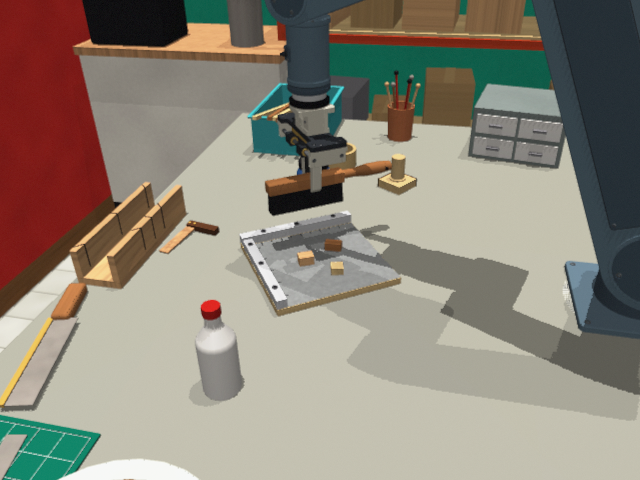

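Run:
```python
from h import *
s=status.get_state()
Mi=lambda P:((P[:2]-J(0,0))@np.array([[np.cos(-.962),-np.sin(-.962)],[np.sin(-.962),np.cos(-.962)]]))
def show(pts,z):
    P=[wplane(p,s,z) for p in pts]
    for p in P: print(p, "jig",Mi(p))
    d=P[-1]-P[0]; print("ang",np.degrees(np.arctan2(d[1],d[0])))
print("back outer top (x=.125)");show([(397,42),(396,250)],.035)
print("back inner top (x=.105)");show([(371,42),(368,260)],.035)
print("side outer top (y=.125)");show([(88,60),(357,37)],.035)
print("side inner top");show([(90,82),(358,67)],.035)
print("a");show([(225,170)],.035)
print("b");show([(258,255)],.033)
print("c");show([(165,225)],.031)
```

```text
back outer top (x=.125)
[ 0.7617 -0.0373  0.035 ] jig [0.1271 0.1209]
[ 0.6339 -0.1309  0.035 ] jig [ 0.1308 -0.0374]
ang -143.80056455859065
back inner top (x=.105)
[ 0.7494 -0.0222  0.035 ] jig [0.1077 0.1195]
[ 0.6148 -0.1178  0.035 ] jig [ 0.1091 -0.0456]
ang -144.60520436865218
side outer top (y=.125)
[0.6197 0.1675 0.035 ] jig [-0.1221  0.1215]
[ 0.7464 -0.0118  0.035 ] jig [0.0974 0.123 ]
ang -54.74821184846523
side inner top
[0.6054 0.1536 0.035 ] jig [-0.1189  0.1019]
[ 0.7277 -0.0257  0.035 ] jig [0.0981 0.0996]
ang -55.71154032987003
a
[0.6092 0.0105 0.035 ] jig [0.0007 0.0232]
ang 0.0
b
[ 0.5682 -0.0464  0.033 ] jig [ 0.0238 -0.043 ]
ang 0.0
c
[0.543  0.0299 0.031 ] jig [-0.0531 -0.02  ]
ang 0.0
```

>>> servo_tool --increments '[{"linear": [0.5, 3, -0.4], "dr": [0, 0.4, 0], "claw": 1}, {"linear": [0.6, 6, -0.4], "dr": [0, 0.4, 0], "claw": 1}, {"linear": [0.6, 8, -0.4], "dr": [0, 0.4, 0], "claw": 1}, {"linear": [0.6, 8.3, -0.4], "dr": [0, 0.4, 0], "claw": 1}, {"linear": [0.6, 8.3, -0.4], "dr": [0, 0.4, 0], "claw": 1}]'

```text
clock: 6.1
ee_pos: [0.6121, -0.0813, 0.0569]
tool_rot: [-1.437, 0.748, -0.751]
wrist_force: [0.2, -0.5, 0.1]
opening: 0.0299
```

Run:
```python
from h import *
x,y=J(-.175,-.027)
go(x,y,.0555,-55.1)
im=capture("side"); crop(im,200,120,420,320,3.6,"pics/s4.png")
```

```text
t 6.1 now [ 0.6121 -0.0813  0.0569] ang -55.06 F [ 0.1684 -0.4727  0.0943] Tq [-0.0284 -0.0358 -0.0312] open 0.0299
linear [-25.27   0.1    0.02] dr [-0.07  0.04  0.08]
```

View pics/s4.png

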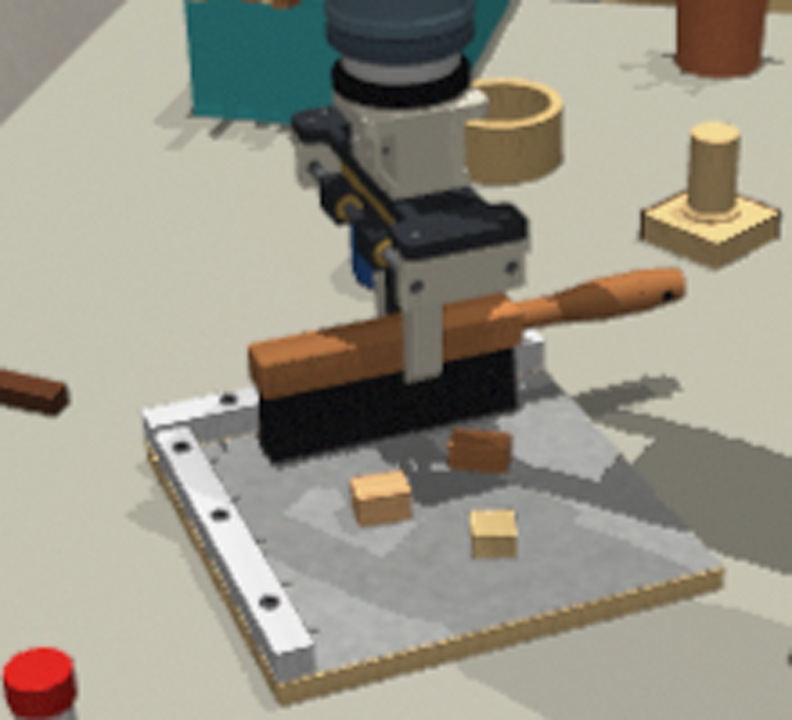

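>>> servo_tool --increments '[{"linear": [-1, 0.1, 0], "dr": [0, 0, 0], "claw": 1}, {"linear": [-2.2, 0.15, 0], "dr": [0, 0, 0], "claw": 1}, {"linear": [-4, 0.15, 0], "dr": [0, 0, 0], "claw": 1}, {"linear": [-6, 0.15, 0], "dr": [0, 0, 0], "claw": 1}, {"linear": [-8, 0.15, 0], "dr": [0, 0, 0], "claw": 1}, {"linear": [-10, 0.15, 0], "dr": [0, 0, 0], "claw": 1}, {"linear": [-12, 0.15, 0], "dr": [0, 0, 0], "claw": 1}, {"linear": [-14, 0.15, 0], "dr": [0, 0, 0], "claw": 1}]'

```text
clock: 7.15
ee_pos: [0.5306, 0.034, 0.0542]
tool_rot: [-1.437, 0.75, -0.75]
wrist_force: [-0.1, 0.4, -1.6]
opening: 0.0301
```

Run:
```python
from h import *
x,y=J(-.175,-.027)
go(x,y,.0555,-55.1)
im=capture("side"); crop(im,200,120,420,320,3.6,"pics/s5.png")
```

```text
t 7.15 now [0.5306 0.034  0.0542] ang -55.12 F [-0.0823  0.4271 -1.5632] Tq [-0.0107 -0.0447  0.006 ] open 0.0301
linear [-11.15  -0.13   0.09] dr [-0.01 -0.02  0.01]
```

View pics/s5.png

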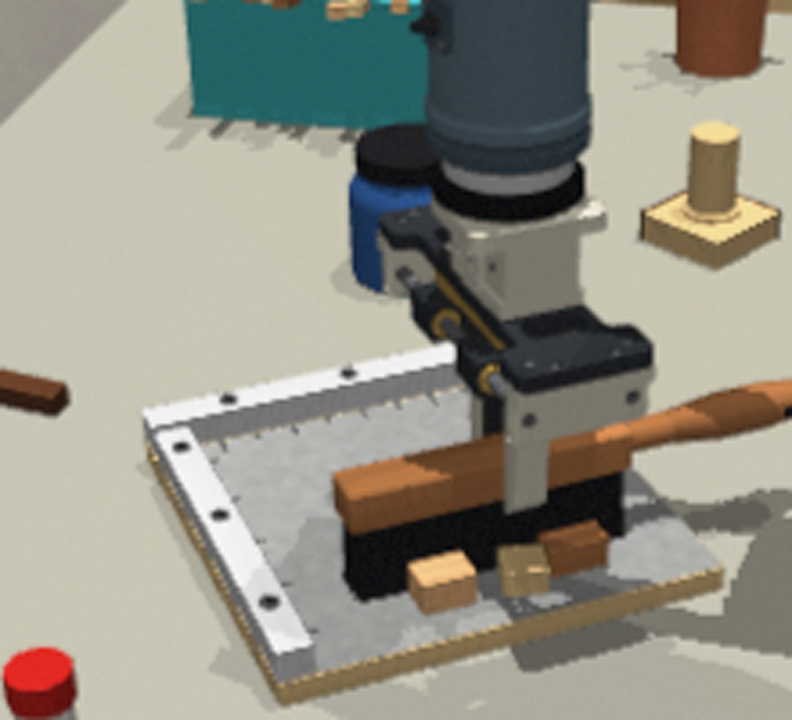

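>>> servo_tool --increments '[{"linear": [-2, -0.1, 0], "dr": [0, 0, 0], "claw": 1}, {"linear": [-4, -0.1, 0], "dr": [0, 0, 0], "claw": 1}, {"linear": [-5.5, -0.1, 0], "dr": [0, 0, 0], "claw": 1}, {"linear": [-7, -0.1, 0], "dr": [0, 0, 0], "claw": 1}, {"linear": [-8.5, -0.1, 0], "dr": [0, 0, 0], "claw": 1}, {"linear": [-10, -0.1, 0], "dr": [0, 0, 0], "claw": 1}, {"linear": [-11, -0.1, 0], "dr": [0, 0, 0], "claw": 1}, {"linear": [-11, -0.1, 0], "dr": [0, 0, 0], "claw": 1}]'

```text
clock: 8.2
ee_pos: [0.4678, 0.1237, 0.0551]
tool_rot: [-1.438, 0.75, -0.749]
wrist_force: [0.4, 0.1, -0.6]
opening: 0.0302
```

Run:
```python
from h import *
x,y=J(-.175,-.027)
go(x,y,.0555,-55.1)
im=capture("side"); crop(im,200,120,420,320,3.6,"pics/s6.png")
im=capture("scene"); crop(im,240,180,440,340,4,"pics/c6.png")
```

```text
t 8.2 now [0.4678 0.1237 0.0551] ang -55.07 F [ 0.4043  0.061  -0.6335] Tq [-0.048  -0.0207 -0.0347] open 0.0302
linear [-0.19 -0.04  0.11] dr [ 0.02  0.03 -0.02]
```

View pics/s6.png

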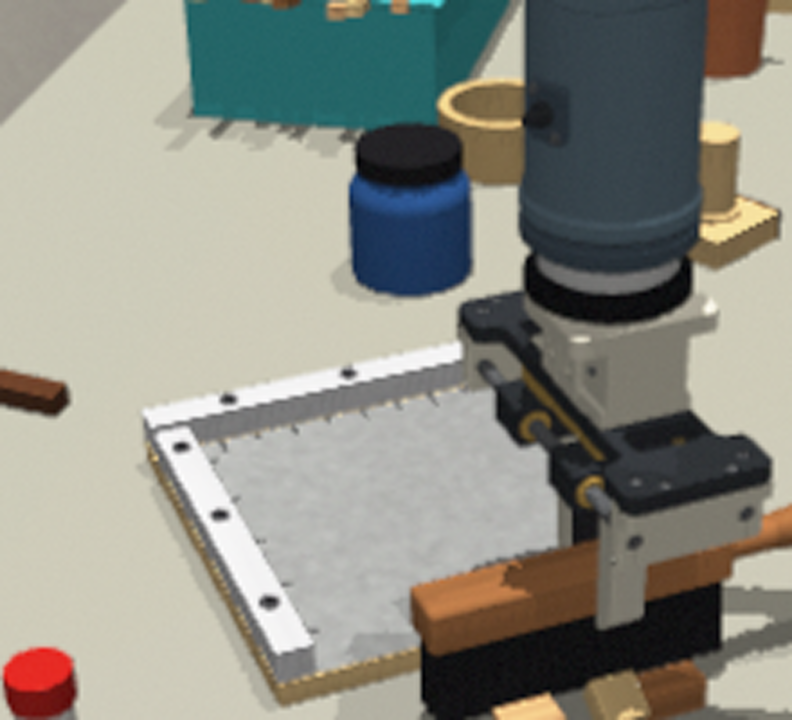

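View pics/c6.png

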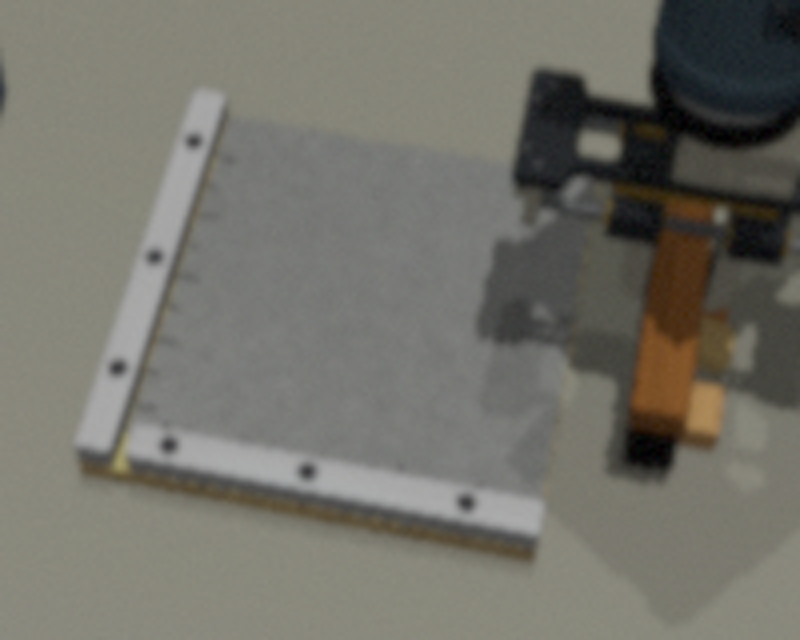

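>>> servo_tool --increments '[{"linear": [0.5, -2, 0], "dr": [0, 0, 0], "claw": 1}, {"linear": [1, -5, 0], "dr": [0, 0, 0], "claw": 1}, {"linear": [1, -9, 0], "dr": [0, 0, 0], "claw": 1}, {"linear": [1, -12, 0], "dr": [0, 0, 0], "claw": 1}, {"linear": [1, -12, 0], "dr": [0, 0, 0], "claw": 1}]'

```text
clock: 8.93
ee_pos: [0.4761, 0.1145, 0.1772]
tool_rot: [-1.435, 0.747, -0.754]
wrist_force: [0.6, -0.2, -2.1]
opening: 0.0299
```

Run:
```python
from h import *
go(.468,.377,.0395,-76.2)
im=capture("side"); crop(im,200,180,480,390,2.8,"pics/s7.png")
im=capture("scene"); crop(im,240,180,440,340,4,"pics/c7.png")
```

```text
t 8.925 now [0.4761 0.1145 0.1772] ang -55.17 F [ 0.6248 -0.1638 -2.1185] Tq [ 0.0211 -0.0137  0.015 ] open 0.0299
linear [-22.06  13.77  14.27] dr [-0.28 21.03  0.13]
```

View pics/s7.png

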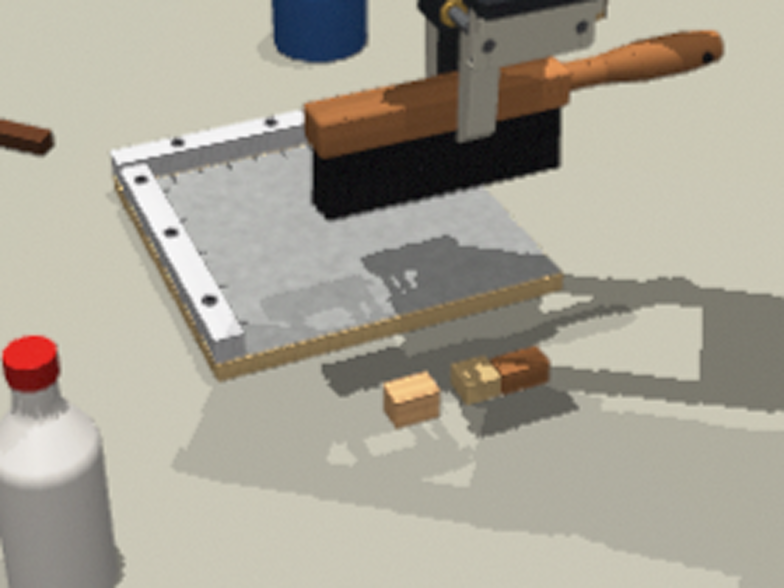

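View pics/c7.png

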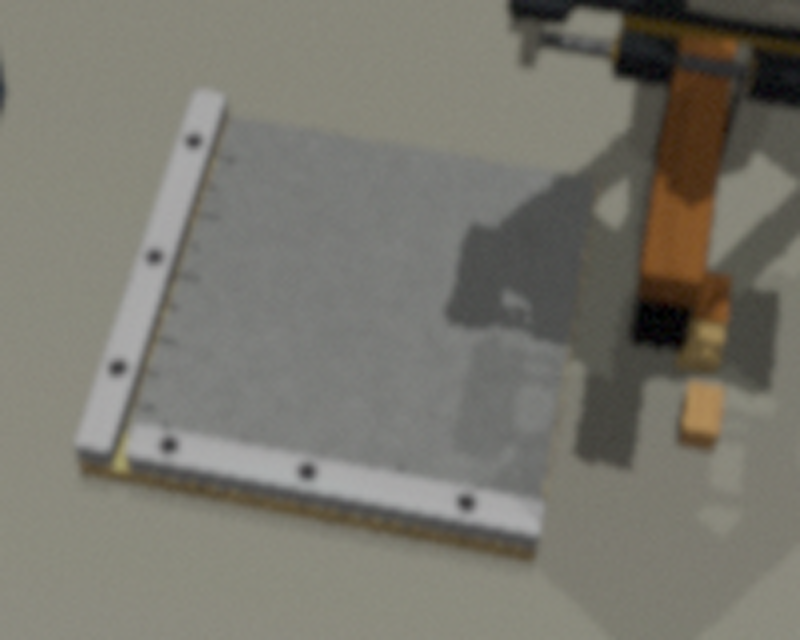

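>>> servo_tool --increments '[{"linear": [-5, 0, 2], "dr": [0, 8, 0], "claw": 1}, {"linear": [-10, 0, 5], "dr": [0, 16, 0], "claw": 1}, {"linear": [-16, 0, 9], "dr": [0, 21, 0], "claw": 1}, {"linear": [-22, 0, 14.3], "dr": [0, 21, 0], "claw": 1}, {"linear": [-22, 4, 14.3], "dr": [0, 21, 0], "claw": 1}, {"linear": [-22, 9, 14.3], "dr": [0, 21, 0], "claw": 1}, {"linear": [-22, 12, 14.3], "dr": [0, 21, 0], "claw": 1}, {"linear": [-22, 12, 14.3], "dr": [0, 21, 0], "claw": 1}]'

```text
clock: 10.02
ee_pos: [0.4624, 0.3753, 0.0504]
tool_rot: [-1.323, 1.034, -1.027]
wrist_force: [-0.8, -0.2, -1.5]
opening: 0.0301
```

Run:
```python
from h import *
go(.468,.377,.0385,-76.2)
im=capture("side"); crop(im,200,280,500,460,2.6,"pics/s8.png")
```

```text
t 10.025 now [0.4624 0.3753 0.0504] ang -76.13 F [-0.8041 -0.1934 -1.5057] Tq [ 0.0435 -0.0142 -0.0169] open 0.0301
linear [-0.03  1.18  0.6 ] dr [0.55 0.07 0.14]
```

View pics/s8.png

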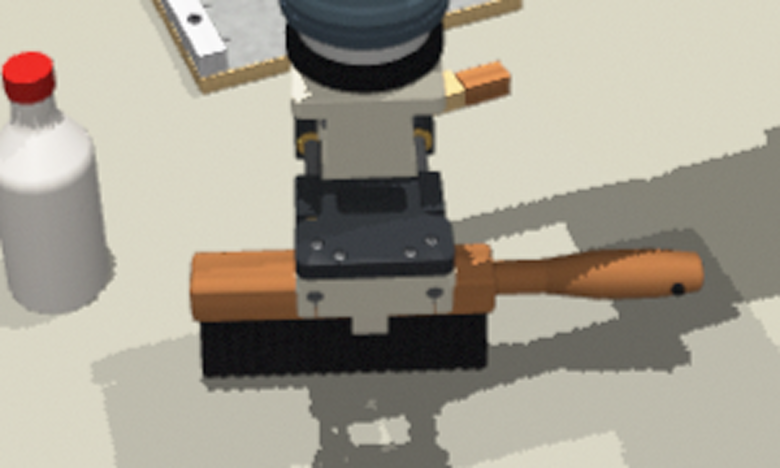

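>>> servo_tool --increments '[{"linear": [0, 0.7, 0], "dr": [0.5, 0, 0], "claw": 1}, {"linear": [0, 1.1, 0], "dr": [0.5, 0, 0], "claw": 1}, {"linear": [0, 1.2, 0], "dr": [0.5, 0, 0], "claw": 1}, {"linear": [0, 1.2, 0], "dr": [0.5, 0, 0], "claw": 1}, {"linear": [0, 1.2, 0], "dr": [0.5, 0, 0], "claw": 0}, {"linear": [0, 1.2, 0], "dr": [0.5, 0, 0], "claw": 0}, {"linear": [0, 1.2, 0], "dr": [0.5, 0, 0], "claw": 0}, {"linear": [0, 1.2, 0], "dr": [0.5, 0, 0], "claw": 0}]'

```text
clock: 11.08
ee_pos: [0.4657, 0.3772, 0.0432]
tool_rot: [-1.307, 1.023, -1.032]
wrist_force: [0.2, 0.3, -0.2]
opening: 0.0655
```

Run:
```python
from h import *
go(.466,.375,.17,-76.2)
```

```text
t 11.075 now [0.4657 0.3772 0.0432] ang -76.13 F [ 0.1948  0.3046 -0.1777] Tq [0.0055 0.0336 0.0118] open 0.0655
linear [  0.22 -12.68   0.09] dr [-0.51  0.07 -0.  ]
```

>>> servo_tool --increments '[{"linear": [0, 0, 0], "dr": [0, 0, 0], "claw": 0}, {"linear": [0, -4, 0], "dr": [0, 0, 0], "claw": 0}, {"linear": [0, -9, 0], "dr": [0, 0, 0], "claw": 0}, {"linear": [0, -14, 0], "dr": [0, 0, 0], "claw": 0}, {"linear": [0, -16, 0], "dr": [0, 0, 0], "claw": 0}]'

```text
clock: 11.7
ee_pos: [0.4656, 0.3776, 0.207]
tool_rot: [-1.302, 1.021, -1.033]
wrist_force: [0.1, 0.1, 0.1]
opening: 0.0932
```

Run:
```python
from h import *
go(.471,-.382,.2,-76.2)
im=capture("side"); crop(im,200,200,500,460,2.3,"pics/s9.png")
```

```text
t 11.7 now [0.4656 0.3776 0.207 ] ang -76.12 F [0.1494 0.0915 0.1342] Tq [0.0544 0.0289 0.0177] open 0.0932
linear [ 73.87   0.34 -17.7 ] dr [-0.82  0.08 -0.08]
```

View pics/s9.png

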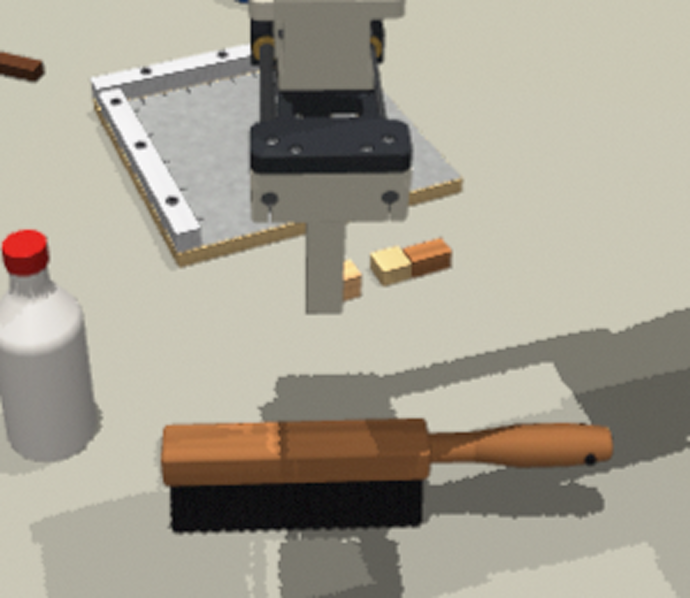

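>>> servo_tool --increments '[{"linear": [73.9, 1, -17.7], "dr": [0, 94.4, 0], "claw": 0}, {"linear": [73.9, 1, -17.7], "dr": [0, 94.4, 0], "claw": 0}, {"linear": [73.9, 1, -17.7], "dr": [0, 94.4, 0], "claw": 0}, {"linear": [73.9, 1, -17.7], "dr": [0, 94.4, 0], "claw": 0}, {"linear": [73.9, 1, -17.7], "dr": [0, 94.4, 0], "claw": 0}, {"linear": [73.9, 1, -17.7], "dr": [0, 94.4, 0], "claw": 0}, {"linear": [73.9, 1, -17.7], "dr": [0, 94.4, 0], "claw": 0}, {"linear": [73.9, 1, -17.7], "dr": [0, 94.4, 0], "claw": 0}]'

```text
clock: 12.75
ee_pos: [0.4673, -0.125, 0.1949]
tool_rot: [-0.308, 2.054, -2.051]
wrist_force: [1.3, 0.2, -0.3]
opening: 0.0928
```

Run:
```python
from h import *
go(.471,-.382,.18,-170.5)
```

```text
t 12.75 now [ 0.4673 -0.125   0.1949] ang -162.44 F [ 1.3412  0.1643 -0.2766] Tq [ 0.1218  0.0087 -0.0316] open 0.0928
linear [ 7.41  1.43 24.62] dr [ 0.03  8.06 -0.49]
```

>>> servo_tool --increments '[{"linear": [7.4, 1.4, 24.6], "dr": [0, 8, -0.5], "claw": 0}, {"linear": [7.4, 1.4, 24.6], "dr": [0, 8, -0.5], "claw": 0}, {"linear": [7.4, 1.4, 24.6], "dr": [0, 8, -0.5], "claw": 0}, {"linear": [7.4, 1.4, 24.6], "dr": [0, 8, -0.5], "claw": 0}, {"linear": [7.4, 1.4, 24.6], "dr": [0, 8, -0.5], "claw": 0}, {"linear": [7.4, 1.4, 24.6], "dr": [0, 8, -0.5], "claw": 0}, {"linear": [7.4, 1.4, 24.6], "dr": [0, 8, -0.5], "claw": 0}]'

```text
clock: 13.62
ee_pos: [0.4734, -0.3781, 0.1809]
tool_rot: [-0.187, 2.131, -2.129]
wrist_force: [0.3, 0.1, 0.1]
opening: 0.0931
```

Run:
```python
from h import *
go(.471,-.382,.031,-170.5)
s=status.get_state(); im=capture("wrist"); cv2.imwrite("pics/w10r.png",im)
print(wproj([.471,-.382,.082],s))
cv2.imwrite("pics/w10.png",im)
```

```text
t 13.625 now [ 0.4734 -0.3781  0.1809] ang -170.0 F [0.3097 0.0949 0.1097] Tq [ 0.1159 -0.0359 -0.0225] open 0.0931
linear [ 0.3  14.99  0.35] dr [0.06 0.5  0.01]
[323.4997 228.0232]
```

View pics/w10.png

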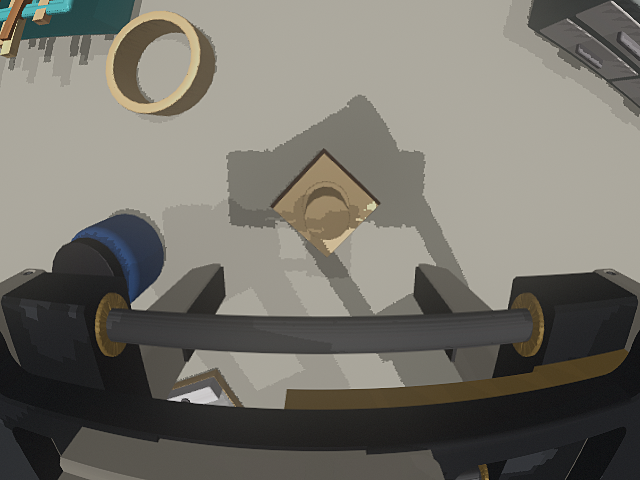

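Run:
```python
from h import *
im=cv2.imread("pics/w10r.png"); crop(im,262,140,392,265,6,"pics/w10z.png")
```

```text
(no output)
```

View pics/w10z.png

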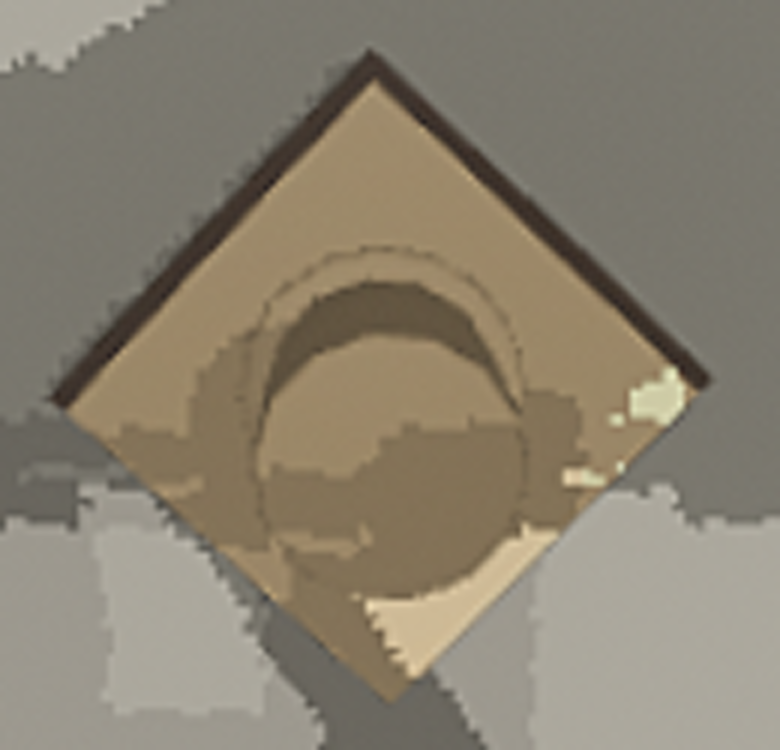

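Run:
```python
from h import *
s=status.get_state(); f=lambda x,y:(262+x/6,140+y/6)
P=np.array([wplane(f(*p),s,.022) for p in [(370,50),(710,380),(390,703),(55,402)]])
print(P,P.mean(0)); d=np.diff(np.vstack([P,P[:1]]),axis=0)[:,:2]; print(np.linalg.norm(d,axis=1),np.degrees(np.arctan2(d[:,1],d[:,0])))
print("col",wplane(f(392,467),s,.082))
e=P[0]-P[2]; print("corner dir",np.degrees(np.arctan2(e[1],e[0])),"yaw",np.degrees(np.arctan2(e[1],e[0]))-45)
go(*P.mean(0)[:2],.031,-170.5)
```

```text
[[ 0.4804 -0.4383  0.022 ]
 [ 0.4219 -0.3994  0.022 ]
 [ 0.4599 -0.3416  0.022 ]
 [ 0.5175 -0.379   0.022 ]] [ 0.4699 -0.3896  0.022 ]
[0.0703 0.0692 0.0686 0.0699] [ 146.4512   56.6591  -33.0162 -122.0062]
col [ 0.4698 -0.39    0.082 ]
corner dir -78.02348392049231 yaw -123.02348392049231
t 13.675 now [ 0.4736 -0.3782  0.1812] ang -169.97 F [ 0.1552  0.6713 -0.2392] Tq [ 0.1531 -0.0278 -0.014 ] open 0.0928
linear [ 0.56 15.02  1.07] dr [ 0.03  0.53 -0.  ]
```

>>> servo_tool --increments '[{"linear": [0.4, 4, 0.8], "dr": [0, 0, 0], "claw": 0}, {"linear": [0.4, 6.5, 0.8], "dr": [0, 0, 0], "claw": 0}, {"linear": [0.4, 6.5, 0.8], "dr": [0, 0, 0], "claw": 0}, {"linear": [0.4, 6.5, 0.8], "dr": [0, 0, 0], "claw": 0}]'

```text
clock: 14.18
ee_pos: [0.4716, -0.3882, 0.1175]
tool_rot: [-0.185, 2.128, -2.131]
wrist_force: [0.2, -0.3, 0.9]
opening: 0.0927
```

Run:
```python
from h import *
go(.471,-.387,.031,-170)
s=status.get_state(); im=capture("wrist"); cv2.imwrite("pics/w11r.png",im)
b=capture("side"); crop(b,330,100,470,220,5,"pics/s11.png")
```

```text
t 14.175 now [ 0.4716 -0.3882  0.1175] ang -170.01 F [ 0.196  -0.2578  0.8933] Tq [ 0.104   0.0078 -0.029 ] open 0.0927
linear [ 0.05  8.65 -0.15] dr [-0.09 -0.01 -0.06]
```

View pics/w11r.png

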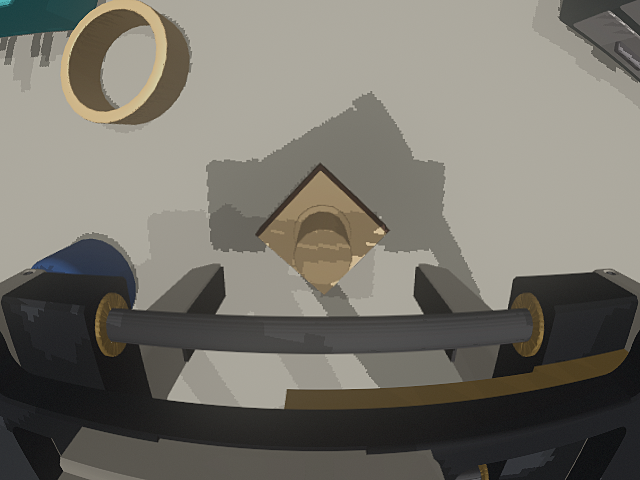

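View pics/s11.png

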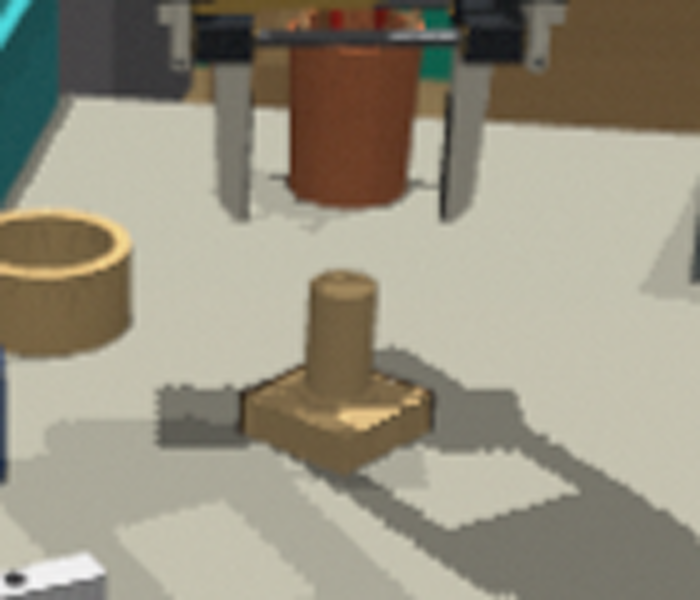

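```bash
python3 - <<'E'
from h import *
s=status.get_state()
print("tcp in side",proj("side",s['ee_pos']),"wrist",wproj(s['ee_pos'],s), "scene",proj("scene",s['ee_pos']))
P=np.array([wplane(p,s,.022) for p in [(320.5,164),(388.5,230),(323,294),(257,236)]])
print(P,P[[1,3]].mean(0)); d=np.diff(np.vstack([P,P[:1]]),axis=0)[:,:2]; print(np.linalg.norm(d,axis=1),np.degrees(np.arctan2(d[:,1],d[:,0])))
print("col",wplane((324,261),s,.082), plane("side",(398.6,156.4),.082))
E
python3 - <<'E'
import sys; sys.path.insert(0,'.')
from h import *
im=cv2.imread("pics/w11r.png"); crop(im,240,150,400,310,4.5,"pics/w11z.png")
E
```

```text
tcp in side [399.5281 141.9368] wrist [319.4752 282.4012] scene [258.2755 115.155 ]
[[ 0.4799 -0.4389  0.022 ]
 [ 0.4224 -0.4006  0.022 ]
 [ 0.4609 -0.3426  0.022 ]
 [ 0.5168 -0.3793  0.022 ]] [ 0.4696 -0.3899  0.022 ]
[0.0691 0.0696 0.0669 0.0701] [ 146.3395   56.409   -33.2379 -121.7515]
col [ 0.469  -0.3884  0.082 ] [ 0.4715 -0.3838  0.082 ]
```

View pics/w11z.png

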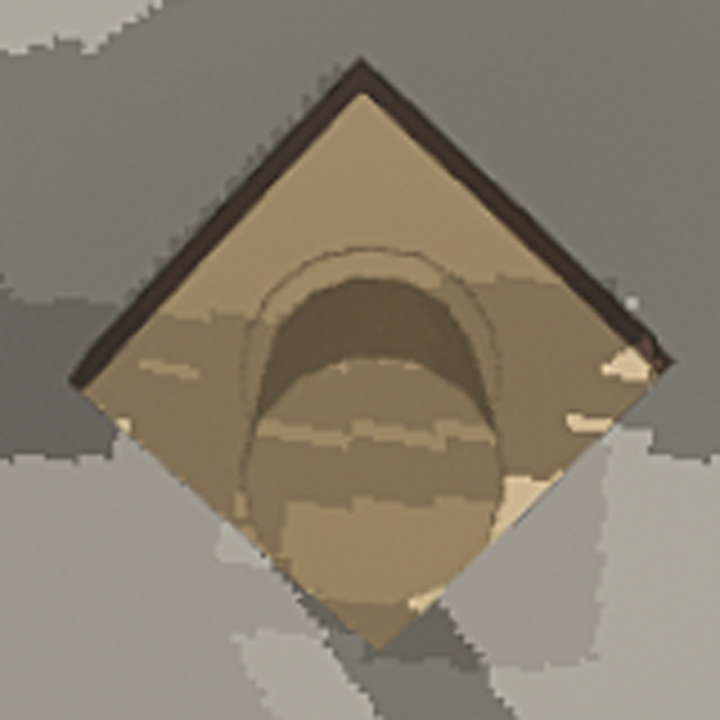

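>>> servo_tool --increments '[{"linear": [0.15, 5, 0], "dr": [0, 0, 0], "claw": 0}, {"linear": [0.15, 8.4, 0], "dr": [0, 0, 0], "claw": 0}, {"linear": [0.15, 8.6, 0], "dr": [0, 0, 0], "claw": 0}, {"linear": [0.15, 8.6, 0], "dr": [0, 0, 0], "claw": 0}, {"linear": [0.15, 8.6, 0], "dr": [0, 0, 0], "claw": 1}, {"linear": [0.15, 8.6, 0], "dr": [0, 0, 0], "claw": 1}, {"linear": [0.15, 8.6, 0], "dr": [0, 0, 0], "claw": 1}, {"linear": [0.15, 8.6, 0], "dr": [0, 0, 0], "claw": 1}]'

```text
clock: 15.28
ee_pos: [0.4694, -0.3889, 0.0303]
tool_rot: [-0.185, 2.13, -2.131]
wrist_force: [-0.1, 0.5, 0.4]
opening: 0.0573
```

>>> servo_tool --increments '[{"linear": [0, 0, 0], "dr": [0, 0, 0], "claw": 1}, {"linear": [0, 0, 0], "dr": [0, 0, 0], "claw": 1}, {"linear": [0, 0, 0], "dr": [0, 0, 0], "claw": 1}, {"linear": [0, 0, 0], "dr": [0, 0, 0], "claw": 1}]'

```text
clock: 15.78
ee_pos: [0.4693, -0.3887, 0.0299]
tool_rot: [-0.185, 2.131, -2.131]
wrist_force: [0.1, -0.0, -0.7]
opening: 0.0337
```

Run:
```python
from h import *
go(.471,-.387,.17,-170)
s=status.get_state(); im=capture("wrist"); cv2.imwrite("pics/w12r.png",im)
```

```text
t 15.775 now [ 0.4693 -0.3887  0.0299] ang -170.07 F [ 0.1027 -0.0167 -0.679 ] Tq [ 0.1737 -0.0578  0.0231] open 0.0337
linear [ -0.2  -14.01  -0.14] dr [ 0.01 -0.07  0.  ]
```

View pics/w12r.png

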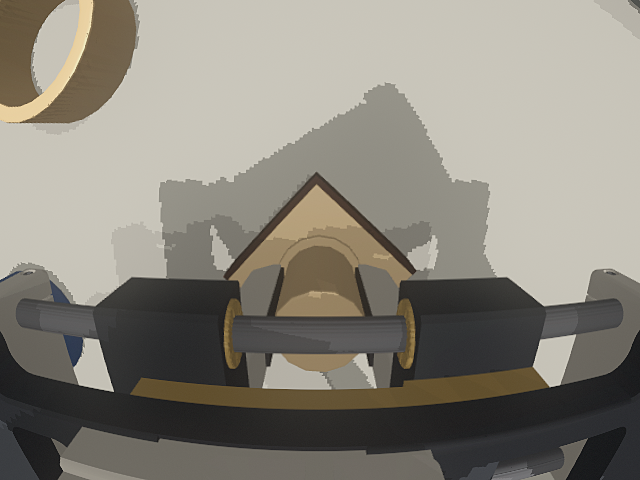

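```bash
cat > pil.py <<'E'
from h import *
def rel(c,l,r,s,dz=-.0079):
    z=s['ee_pos'][2]+dz; M=R.from_rotvec(s['tool_rot']).as_matrix()
    P=[M.T@(wplane(p,s,z)-s['ee_pos']) for p in (c,l,r)]
    c,l,r=P; print("corner",c,"l",l,"r",r, "len",np.linalg.norm(c-l),np.linalg.norm(c-r))
    # in tool plan view: world-up view axes: e1=tool x, e2=tool z (angle of z is +90 from x in world)
    a=lambda v:np.degrees(np.arctan2(v[2],v[0]))
    print("edge angles rel tool x (deg): c->l",a(l-c),"c->r",a(r-c))
    # +x face is on l or r side: pillar +y edge direction..
    return P
E
python3 - <<'E'
from pil import *
im=cv2.imread("pics/w12r.png"); crop(im,215,160,425,300,3.7,"pics/w12z.png")
rel((317.5,173.5),(225.5,276.5),(414,271),status.get_state())
E
```

```text
corner [-0.001   0.0079  0.0513] l [-0.0481  0.0079 -0.0005] r [0.0482 0.0079 0.0025] len 0.07001056308414648 0.06919907567497123
edge angles rel tool x (deg): c->l -132.3137169057201 c->r -44.74791598108438
```

View pics/w12z.png

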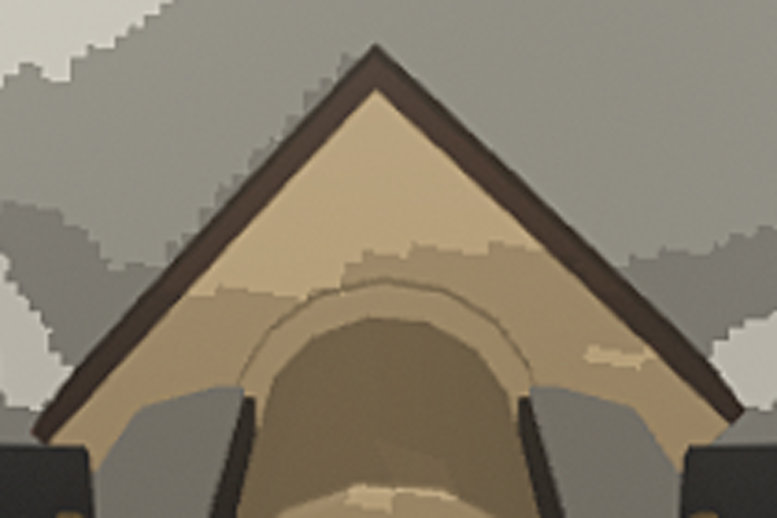

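Run:
```python
from h import *
x,y=J(.045,.045); go(x,y,.15,-101.5)
```

```text
t 15.825 now [ 0.4693 -0.3887  0.0299] ang -170.08 F [ 0.032  -0.2118 -1.3328] Tq [ 0.1381 -0.1013 -0.0633] open 0.0337
linear [-24.51 -12.   -33.82] dr [  0.01 -68.58  -0.  ]
```

>>> servo_tool --increments '[{"linear": [0, -1, 0], "dr": [0, 0, 0], "claw": 1}, {"linear": [0, -6, 0], "dr": [0, 0, 0], "claw": 1}, {"linear": [0, -12, 0], "dr": [0, 0, 0], "claw": 1}, {"linear": [0, -13, 0], "dr": [0, 0, 0], "claw": 1}]'

```text
clock: 16.32
ee_pos: [0.4713, -0.391, 0.1659]
tool_rot: [-0.179, 2.12, -2.137]
wrist_force: [0.7, 0.3, -1.6]
opening: 0.0335
```

Run:
```python
from h import *
x,y=J(.045,.045); go(x,y,.15,-101.5)
```

```text
t 16.325 now [ 0.4713 -0.391   0.1659] ang -170.06 F [ 0.7162  0.3214 -1.6225] Tq [ 0.1412  0.0047 -0.0152] open 0.0335
linear [-24.36   1.42 -34.08] dr [ -0.6  -68.56   0.05]
```

>>> servo_tool --increments '[{"linear": [-3, 0, -4], "dr": [0, -10, 0], "claw": 1}, {"linear": [-6, 0, -8], "dr": [0, -20, 0], "claw": 1}, {"linear": [-9, 0, -13], "dr": [0, -30, 0], "claw": 1}, {"linear": [-12.5, 0, -18], "dr": [0, -40, 0], "claw": 1}, {"linear": [-16, 0, -23], "dr": [0, -50, 0], "claw": 1}, {"linear": [-20, 0, -28], "dr": [0, -60, 0], "claw": 1}, {"linear": [-24.4, 0, -34], "dr": [0, -68.5, 0], "claw": 1}, {"linear": [-24.4, 0, -34], "dr": [0, -68.5, 0], "claw": 1}]'

```text
clock: 17.32
ee_pos: [0.6514, -0.0075, 0.159]
tool_rot: [-1.11, 1.354, -1.351]
wrist_force: [-0.6, -0.8, -1.8]
opening: 0.0339
```

>>> servo_tool --increments '[{"linear": [0, 0, 0], "dr": [0, 0, 0], "claw": 1}, {"linear": [0, 0, 0], "dr": [0, 0, 0], "claw": 1}]'

```text
clock: 17.58
ee_pos: [0.6502, -0.0133, 0.1596]
tool_rot: [-1.107, 1.358, -1.358]
wrist_force: [-1.1, 0.1, -0.9]
opening: 0.0331
```

Run:
```python
from h import *
x,y=J(.045,.045); go(x,y,.15,-101.5)
im=capture("wrist"); cv2.imwrite("pics/w13r.png",im)
```

```text
t 17.575 now [ 0.6502 -0.0133  0.1596] ang -101.69 F [-1.1097  0.0737 -0.9046] Tq [0.0169 0.0268 0.0306] open 0.0331
linear [-0.04  0.96  0.22] dr [ 0.06 -0.19  0.04]
```

View pics/w13r.png

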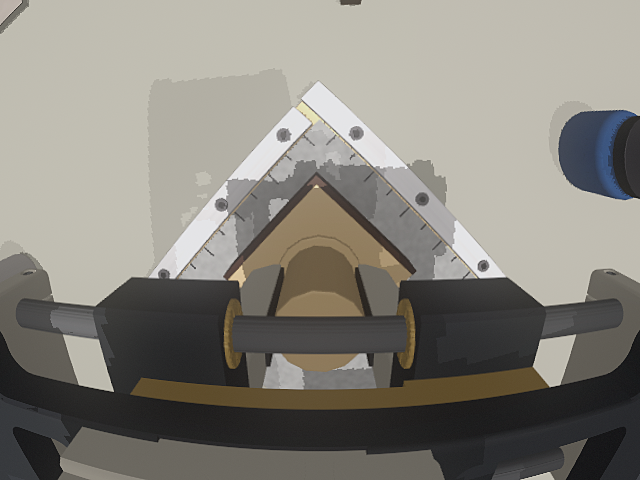

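Run:
```python
from h import *
im=cv2.imread("pics/w13r.png"); crop(im,140,70,520,290,2.1,"pics/w13z.png")
```

```text
(no output)
```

View pics/w13z.png

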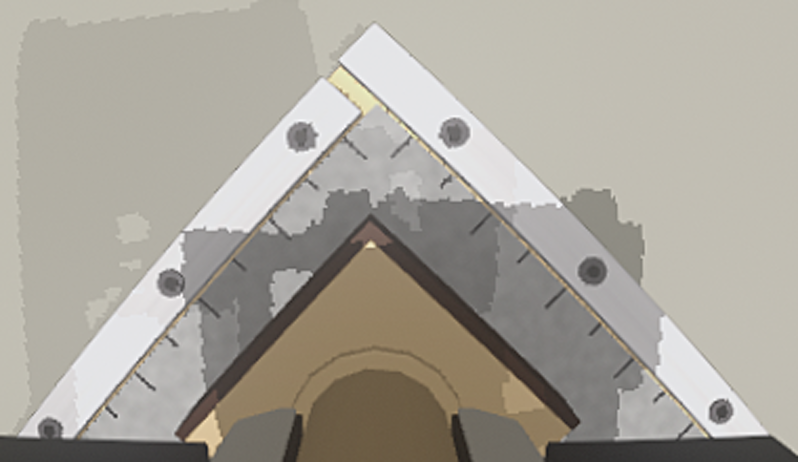

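Run:
```python
from pil import *
s=status.get_state(); M=R.from_rotvec(s['tool_rot']).as_matrix()
f=lambda p:(140+p[0]/2.1,70+p[1]/2.1)
def line(p,q,z):
    A,B=[wplane(f(t),s,z) for t in (p,q)]; mid=[wplane(f(((p[0]*(1-k)+q[0]*k),(p[1]*(1-k)+q[1]*k))),s,z) for k in (0,.5,1)]
    d=B-A; a=M.T@(A-s['ee_pos']);b=M.T@(B-s['ee_pos']); print(a,b,"ang rel tool",np.degrees(np.arctan2(b[2]-a[2],b[0]-a[0])),"world",np.degrees(np.arctan2(d[1],d[0]))); return a,b
print("side in,out"); a,b=line((360,112),(75,435),.035); line((323,78),(20,432),.035)
print("back in,out"); c,d=line((340,62),(710,435),.035); line((375,22),(768,435),.035)
P=rel((317.5,173.0),(225.5,276.5),(414.5,271.5),s)
# intersection of inner lines in tool xz
A=np.array([[(b-a)[0],-(d-c)[0]],[(b-a)[2],-(d-c)[2]]]); t=np.linalg.solve(A,[c[0]-a[0],c[2]-a[2]]); print("jig corner (tool)",a+(b-a)*t[0], "world",s['ee_pos']+M@(a+(b-a)*t[0]))
print("scene est",J(.105,.105))
```

```text
side in,out
[-0.0057  0.1248  0.0807] [-0.1262  0.1248 -0.0471] ang rel tool -133.3327104899005 world 124.95244690828044
[-0.0193  0.1248  0.0936] [-0.1525  0.1248 -0.0466] ang rel tool -133.52750575259594 world 124.757651567384
back in,out
[-0.013   0.1248  0.0995] [ 0.1426  0.125  -0.0475] ang rel tool -43.375850171881105 world -145.09069890635064
[-0.0002  0.1248  0.1147] [ 0.1719  0.125  -0.0487] ang rel tool -43.51887326904425 world -145.2337219460877
corner [-0.0005  0.0079  0.0515] l [-0.0476  0.0079 -0.0005] r [0.0489 0.0079 0.0023] len 0.07016695582231203 0.06979592502462165
edge angles rel tool x (deg): c->l -132.18457801582252 c->r -44.88485804033199
jig corner (tool) [0.0003 0.1248 0.087 ] world [ 0.7353 -0.0316  0.035 ]
scene est [ 0.736  -0.0283]
```

>>> servo_tool --increments '[{"linear": [0, 4, 0], "dr": [0, 0, 0], "claw": 1}, {"linear": [0, 8, 0], "dr": [0, 0, 0], "claw": 1}, {"linear": [0, 10.5, 0], "dr": [0, 0, 0], "claw": 1}, {"linear": [0, 11, 0], "dr": [0, 0, 0], "claw": 1}, {"linear": [0, 11, 0], "dr": [0, 0, 0], "claw": 1}, {"linear": [0, 11, 0], "dr": [0, 0, 0], "claw": 1}]'

```text
clock: 18.38
ee_pos: [0.6521, -0.0124, 0.0517]
tool_rot: [-1.105, 1.355, -1.358]
wrist_force: [0.0, -0.3, -1.5]
opening: 0.034
```

Run:
```python
from h import *
x,y=J(.07,.07); go(x,y,.045,-101.5)
im=capture("wrist"); cv2.imwrite("pics/w14r.png",im)
im=capture("side"); crop(im,200,140,400,310,4,"pics/s14.png")
```

```text
t 18.375 now [ 0.6521 -0.0124  0.0517] ang -101.61 F [ 0.0478 -0.291  -1.4647] Tq [ 0.0457  0.061  -0.0353] open 0.034
linear [-0.01  0.68  3.59] dr [-0.16 -0.11  0.  ]
```

View pics/w14r.png

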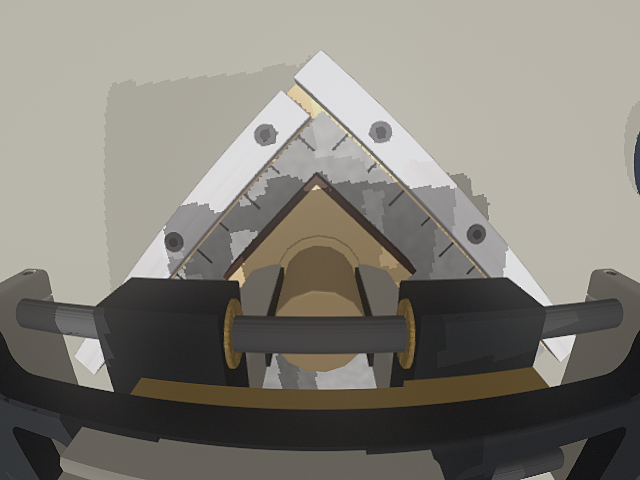

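View pics/s14.png

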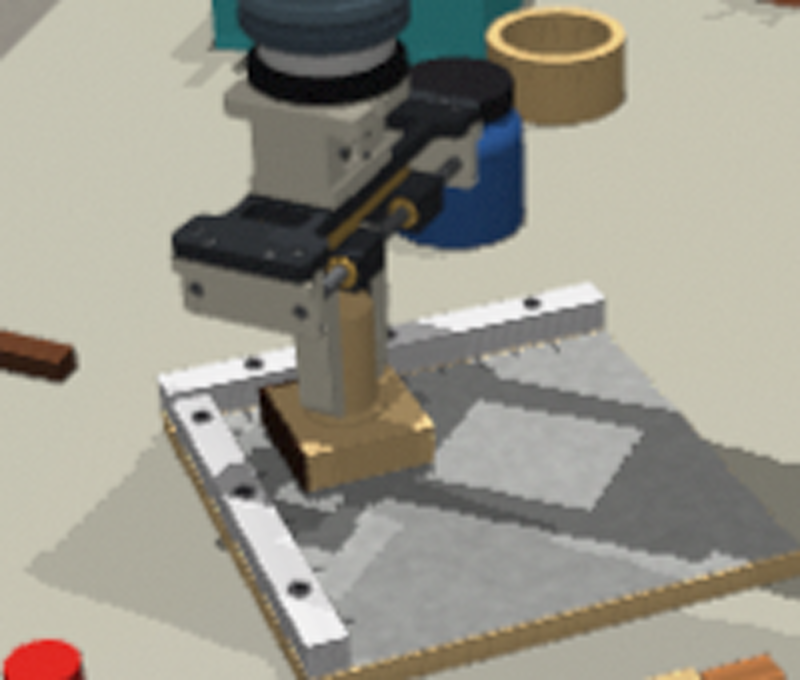

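>>> servo_tool --increments '[{"linear": [0, 0.3, 1], "dr": [-0.1, 0, 0], "claw": 1}, {"linear": [0, 0.4, 2], "dr": [-0.1, 0, 0], "claw": 1}, {"linear": [0, 0.4, 2.8], "dr": [-0.1, 0, 0], "claw": 1}, {"linear": [0, 0.5, 2.8], "dr": [-0.1, 0, 0], "claw": 1}, {"linear": [0, 0.5, 2.8], "dr": [-0.1, 0, 0], "claw": 1}]'

```text
clock: 19.1
ee_pos: [0.6786, -0.0175, 0.045]
tool_rot: [-1.108, 1.358, -1.356]
wrist_force: [0.7, -0.2, -0.6]
opening: 0.0341
```

Run:
```python
from pil import *
x,y=J(.07,.07); go(x,y,.045,-101.5)
s=status.get_state();M=R.from_rotvec(s['tool_rot']).as_matrix(); print("F tool",M.T@s['wrist_force'])
im=capture("wrist"); crop(im,200,50,440,290,2.5,"pics/w15z.png")
```

```text
t 19.1 now [ 0.6786 -0.0175  0.045 ] ang -101.57 F [ 0.7076 -0.1848 -0.5697] Tq [ 0.0413 -0.1038 -0.01  ] open 0.0341
linear [ 0.04 -0.    0.89] dr [ 0.09 -0.07 -0.  ]
F tool [0.0391 0.5686 0.7311]
```

View pics/w15z.png

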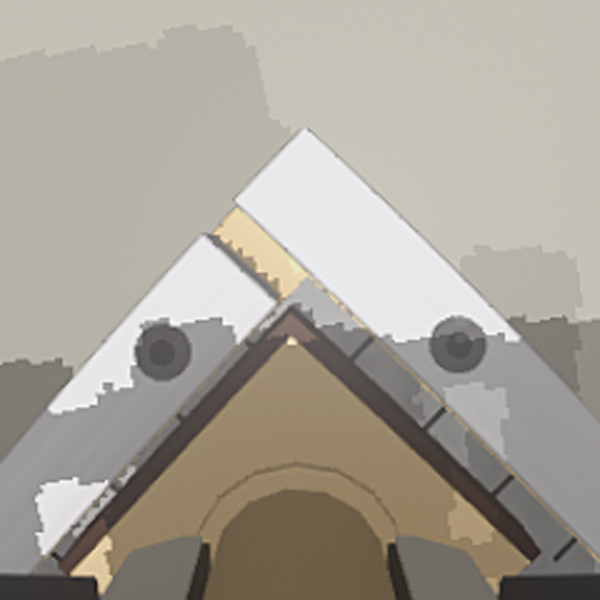

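```bash
cat >> pil.py <<'E'
def gaps(fs0,fs1,fb0,fb1,c,l,r,s,f=lambda p:p,zp=.037):
    M=R.from_rotvec(s['tool_rot']).as_matrix()
    g=lambda p,z:(M.T@(wplane(f(p),s,z)-s['ee_pos']))[[0,2]]
    S0,S1,B0,B1=[g(p,.035) for p in (fs0,fs1,fb0,fb1)]; c,l,r=[g(p,zp) for p in (c,l,r)]
    def d(p,a,b): t=(b-a)/np.linalg.norm(b-a); v=p-a; return abs(t[0]*v[1]-t[1]*v[0])*1e3
    A=lambda a,b:np.degrees(np.arctan2(*(b-a)[::-1]))
    print("side gap mm: at corner %.1f at l %.1f | back gap at corner %.1f at r %.1f"%(d(c,S0,S1),d(l,S0,S1),d(c,B0,B1),d(r,B0,B1)))
    print("ang side",A(S0,S1),"cl",A(c,l),"back",A(B0,B1),"cr",A(c,r), "c",c*1e3)
E
python3 - <<'E'
from pil import *
f=lambda p:(200+p[0]/2.5,50+p[1]/2.5)
gaps((278,300),(55,552),(237,200),(590,540),(291,308),(64,566),(538,548),status.get_state(),f)
im=cv2.imread("pics/w15z.png"); cv2.imwrite("pics/w15zz.png",cv2.resize(im[190:580,30:600],None,fx=1.4,fy=1.4,interpolation=cv2.INTER_CUBIC))
E
```

```text
side gap mm: at corner 2.7 at l 3.2 | back gap at corner 8.0 at r 8.7
ang side -132.288033828211 cl -131.9148048910231 back -43.08402536342451 cr -43.64510120751655 c [-1.0468 51.4336]
```

View pics/w15zz.png

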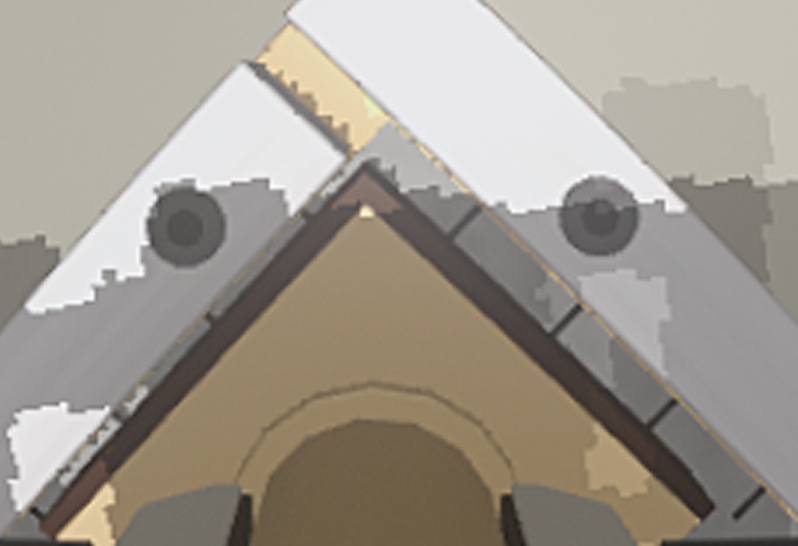

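>>> servo_tool --increments '[{"linear": [0.2, 0, 0.3], "dr": [0, 0, 0], "claw": 1}, {"linear": [0.38, 0, 0.6], "dr": [0, 0, 0], "claw": 1}, {"linear": [0.38, 0, 0.6], "dr": [0, 0, 0], "claw": 1}, {"linear": [0.38, 0, 0.6], "dr": [0, 0, 0], "claw": 1}]'

```text
clock: 19.65
ee_pos: [0.6837, -0.0226, 0.045]
tool_rot: [-1.108, 1.358, -1.356]
wrist_force: [0.5, -1.1, -0.2]
opening: 0.0335
```

Run:
```python
from pil import *
x,y=J(.07,.07); go(x,y,.045,-101.5)
s=status.get_state();M=R.from_rotvec(s['tool_rot']).as_matrix(); print("F tool",M.T@s['wrist_force'])
im=capture("wrist"); cv2.imwrite("pics/w16r.png",im); crop(im,212,100,432,290,3.5,"pics/w16z.png")
```

```text
t 19.65 now [ 0.6837 -0.0226  0.045 ] ang -101.58 F [ 0.4605 -1.0675 -0.2189] Tq [-0.0098 -0.036  -0.0543] open 0.0335
linear [-0.36  0.    0.29] dr [ 0.08 -0.08  0.01]
F tool [0.9533 0.2181 0.6658]
```

View pics/w16z.png

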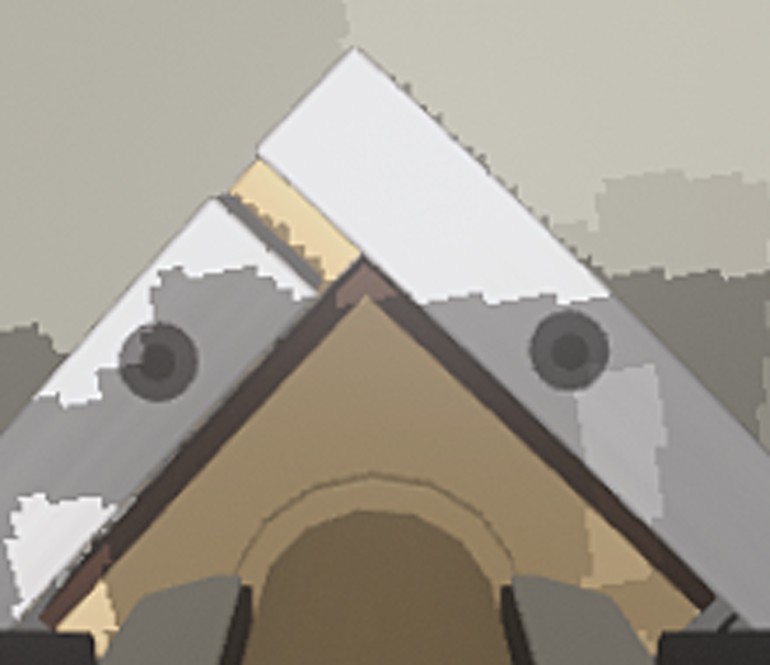

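>>> servo_tool --increments '[{"linear": [-0.03, 0.03, 0.08], "dr": [0, 0, 0], "claw": 1}, {"linear": [-0.05, 0.05, 0.15], "dr": [0, 0, 0], "claw": 1}, {"linear": [-0.05, 0.05, 0.15], "dr": [0, 0, 0], "claw": 1}, {"linear": [-0.05, 0.05, 0.15], "dr": [0, 0, 0], "claw": 1}]'

```text
clock: 20.2
ee_pos: [0.6847, -0.0222, 0.045]
tool_rot: [-1.109, 1.358, -1.355]
wrist_force: [-5.0, -1.6, 5.2]
opening: 0.0338
```

```bash
cat > st.py <<'E'
from pil import *
s=status.get_state();M=R.from_rotvec(s['tool_rot']).as_matrix()
a=-55.1*np.pi/180; c,n=np.cos(a),np.sin(a); Rj=np.array([[c,n],[-n,c]])
print("t",s['clock'],"ee",s['ee_pos'],"jig xy",Rj@(s['ee_pos'][:2]-J(0,0)),"tilt/ang",np.degrees(np.arctan2(M[1,0],M[0,0])).round(2),(M[2,0]*57.3).round(2),(M[2,2]*57.3).round(2))
print("F jig",Rj@s['wrist_force'][:2],"Fz",s['wrist_force'][2],"T jig",Rj@s['wrist_torque'][:2],"Tz",s['wrist_torque'][2])
E
python3 st.py
```

```text
t 20.2 ee [ 0.6847 -0.0222  0.045 ] jig xy [0.0707 0.0664] tilt/ang -101.57 0.02 -0.14
F jig [-1.5635 -5.0267] Fz 5.246465703215058 T jig [-0.6759  0.2692] Tz -0.04588064800789083
```

>>> servo_tool --increments '[{"linear": [0.02, -0.02, 0.05], "dr": [0, 0, 0], "claw": 1}, {"linear": [0.04, -0.02, 0.1], "dr": [0, 0, 0], "claw": 1}, {"linear": [0.04, -0.02, 0.1], "dr": [0, 0, 0], "claw": 1}, {"linear": [0.04, -0.02, 0.1], "dr": [0, 0, 0], "claw": 1}]'

```text
clock: 20.7
ee_pos: [0.6848, -0.0222, 0.0451]
tool_rot: [-1.109, 1.36, -1.354]
wrist_force: [-6.2, -0.1, 7.0]
opening: 0.0335
```

```bash
python3 st.py
python3 - <<'E'
from pil import *
im=capture("wrist"); cv2.imwrite("pics/w17r.png",im); crop(im,212,100,432,290,3.5,"pics/w17z.png")
im=capture("side"); crop(im,200,140,400,310,4,"pics/s17.png")
E
```

```text
t 20.7 ee [ 0.6848 -0.0222  0.0451] jig xy [0.0708 0.0665] tilt/ang -101.57 -0.01 -0.24
F jig [-3.4363 -5.1563] Fz 6.975148708786652 T jig [-0.7157  0.6632] Tz -0.12578244468019528
```

View pics/w17z.png

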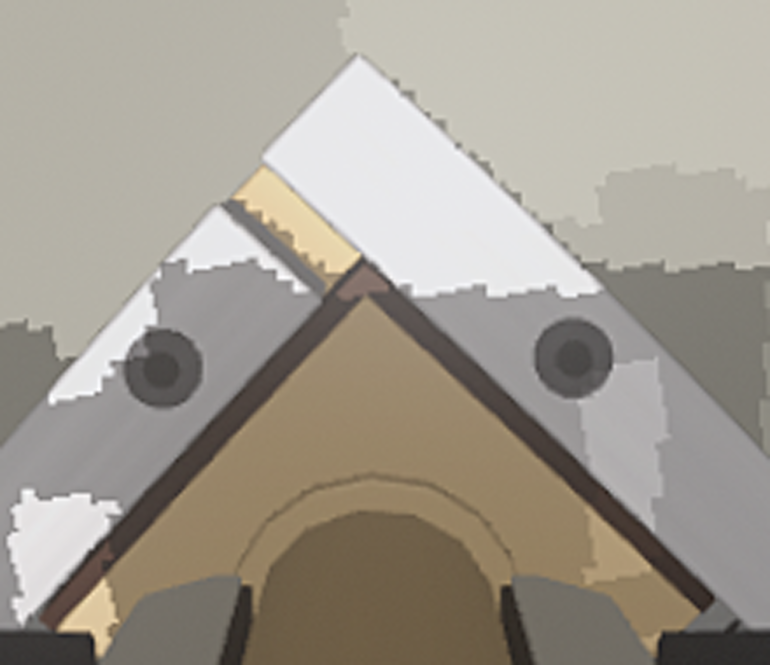

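View pics/s17.png

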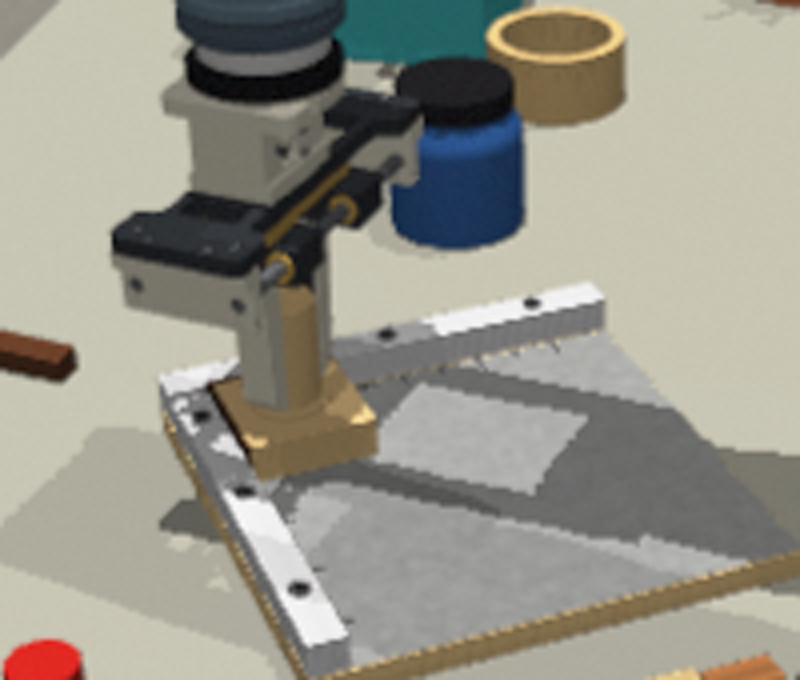

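>>> servo_tool --increments '[{"linear": [0.04, -0.02, 0.06], "dr": [0, 0, 0], "claw": 1}, {"linear": [0.08, -0.04, 0.13], "dr": [0, 0, 0], "claw": 1}, {"linear": [0.08, -0.04, 0.13], "dr": [0, 0, 0], "claw": 1}, {"linear": [0.08, -0.04, 0.13], "dr": [0, 0, 0], "claw": 1}]'

```text
clock: 21.3
ee_pos: [0.6849, -0.0223, 0.0452]
tool_rot: [-1.11, 1.362, -1.352]
wrist_force: [-8.7, 3.1, 8.3]
opening: 0.0336
```

```bash
python3 st.py
python3 - <<'E'
from pil import *
f=lambda p:(212+p[0]/3.5,100+p[1]/3.5)
gaps((324,297),(35,615),(265,158),(745,628),(364,260),(42,620),(713,603),status.get_state(),f)
im=capture("wrist"); cv2.imwrite("pics/w18r.png",im); crop(im,212,100,432,290,3.5,"pics/w18z.png")
E
```

```text
t 21.3 ee [ 0.6849 -0.0223  0.0452] jig xy [0.0709 0.0665] tilt/ang -101.56 -0.07 -0.37
F jig [-7.5711 -5.3618] Fz 8.338449871481277 T jig [-0.8073  1.3219] Tz -0.15363958491349197
side gap mm: at corner 0.4 at l 1.2 | back gap at corner 0.6 at r 0.6
ang side -132.96981688692406 cl -132.3756050953019 back -44.00733071947974 cr -44.00562579889378 c [-1.2341 50.9252]
```

View pics/w18z.png

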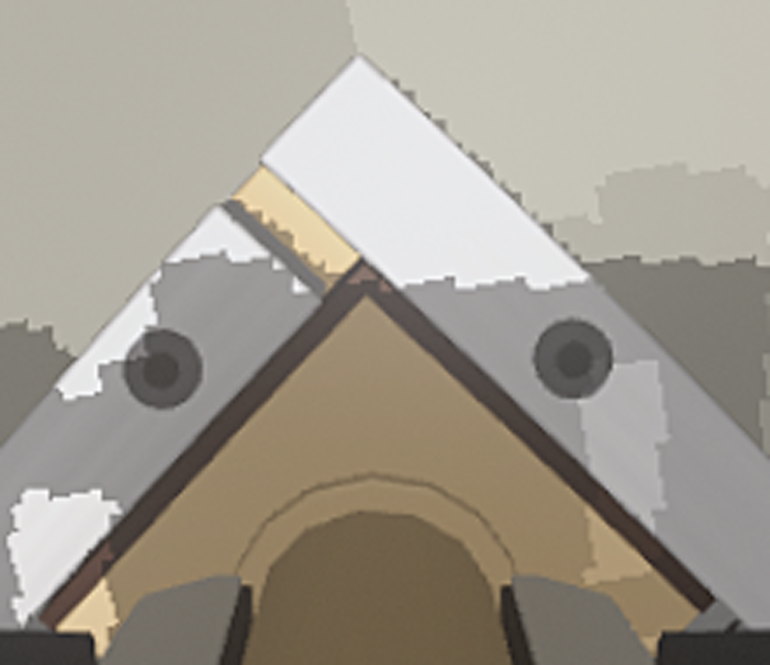

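>>> servo_tool --increments '[{"linear": [-0.02, -0.03, 0.02], "dr": [0, 0, 0], "claw": 1}, {"linear": [-0.05, -0.05, 0.05], "dr": [0, 0, 0], "claw": 1}, {"linear": [-0.05, -0.05, 0.05], "dr": [0, 0, 0], "claw": 1}, {"linear": [-0.05, -0.05, 0.05], "dr": [0, 0, 0], "claw": 1}]'

```text
clock: 21.85
ee_pos: [0.6852, -0.0222, 0.0453]
tool_rot: [-1.111, 1.363, -1.352]
wrist_force: [-9.8, 2.7, 7.4]
opening: 0.0338
```

```bash
python3 st.py
python3 - <<'E'
from pil import *
im=capture("side"); cv2.imwrite("pics/s19.png",im); crop(im,225,190,310,270,7,"pics/s19z.png")
im=capture("scene"); cv2.imwrite("pics/c19.png",im)
E
python3 st.py
```

```text
t 21.85 ee [ 0.6852 -0.0222  0.0453] jig xy [0.071  0.0668] tilt/ang -101.57 -0.04 -0.42
F jig [-7.7807 -6.5085] Fz 7.366642689779325 T jig [-1.025   1.1456] Tz -0.2047517897488265
t 21.95 ee [ 0.6852 -0.0222  0.0453] jig xy [0.071  0.0668] tilt/ang -101.57 -0.04 -0.42
F jig [-6.3226 -4.3519] Fz 6.825857991031129 T jig [-0.9957  1.2218] Tz -0.21263451388349114
```

View pics/s19.png

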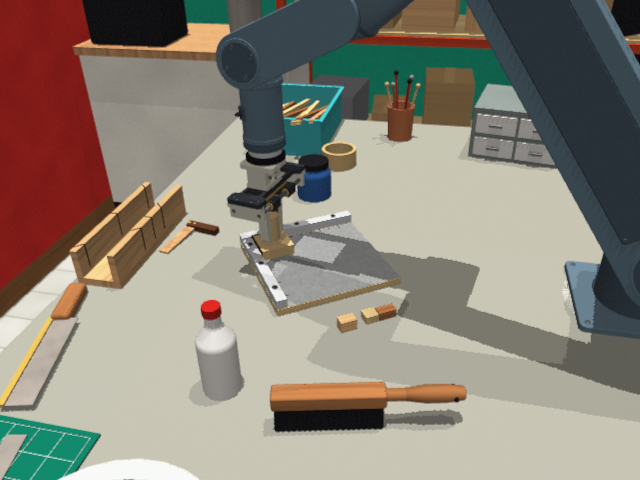

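View pics/s19z.png

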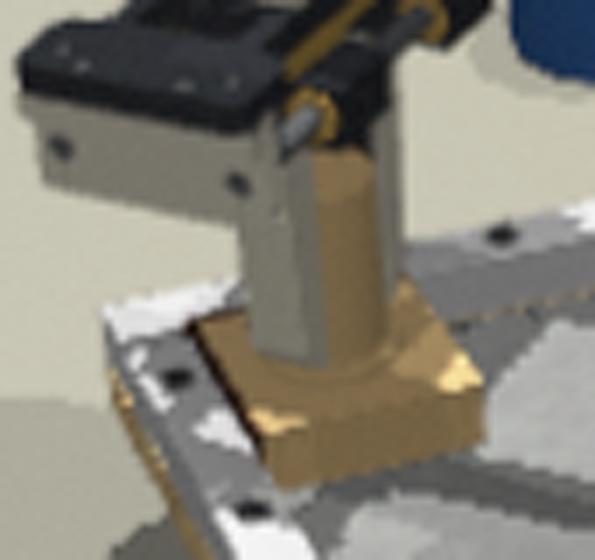

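View pics/c19.png

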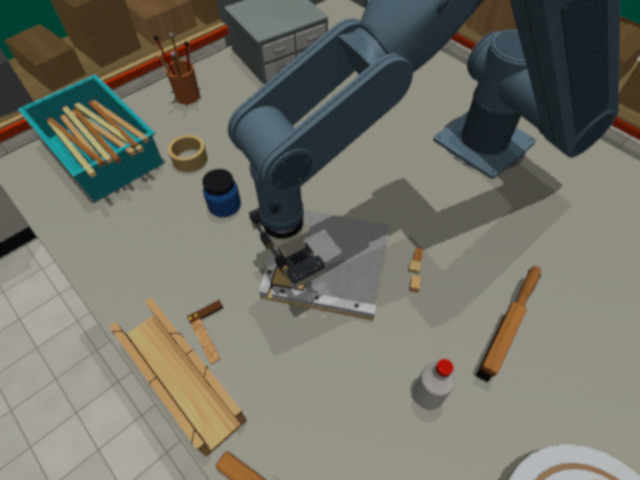

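>>> servo_tool --increments '[{"linear": [-0.04, 0, 0.04], "dr": [0, 0, 0], "claw": 1}, {"linear": [-0.07, 0, 0.08], "dr": [0, 0, 0], "claw": 1}, {"linear": [-0.07, 0, 0.08], "dr": [0, 0, 0], "claw": 1}, {"linear": [-0.07, 0, 0.08], "dr": [0, 0, 0], "claw": 1}, {"linear": [-0.07, 0, 0.08], "dr": [0, 0, 0], "claw": 1}]'

```text
clock: 22.58
ee_pos: [0.6854, -0.0221, 0.0454]
tool_rot: [-1.113, 1.363, -1.352]
wrist_force: [-10.6, 0.6, 7.9]
opening: 0.0337
```

```bash
python3 st.py
python3 - <<'E'
from pil import *
im=capture("wrist"); cv2.imwrite("pics/w20r.png",im); crop(im,212,100,432,290,3.5,"pics/w20z.png")
E
for i in 1 2 3; do python3 -c "
from pil import *
capture('side')"; python3 st.py; done
```

```text
t 22.575 ee [ 0.6854 -0.0221  0.0454] jig xy [0.071 0.067] tilt/ang -101.58 0.0 -0.49
F jig [-6.5965 -8.3731] Fz 7.934573889555391 T jig [-1.438   1.1997] Tz -0.18467212416605758
t 22.675 ee [ 0.6854 -0.0221  0.0453] jig xy [0.071 0.067] tilt/ang -101.58 0.0 -0.49
F jig [-6.5677 -8.7896] Fz 7.484345581359013 T jig [-1.4405  1.2061] Tz -0.23078758340426328
t 22.725 ee [ 0.6854 -0.022   0.0453] jig xy [0.071  0.0671] tilt/ang -101.58 0.0 -0.49
F jig [-6.8653 -7.9721] Fz 7.5729601334220655 T jig [-1.4295  1.1911] Tz -0.19289504755344786
t 22.775 ee [ 0.6854 -0.022   0.0453] jig xy [0.071 0.067] tilt/ang -101.58 0.0 -0.5
F jig [-6.6602 -8.1408] Fz 7.508974567367284 T jig [-1.3897  1.2049] Tz -0.210649449122316
```

View pics/w20z.png

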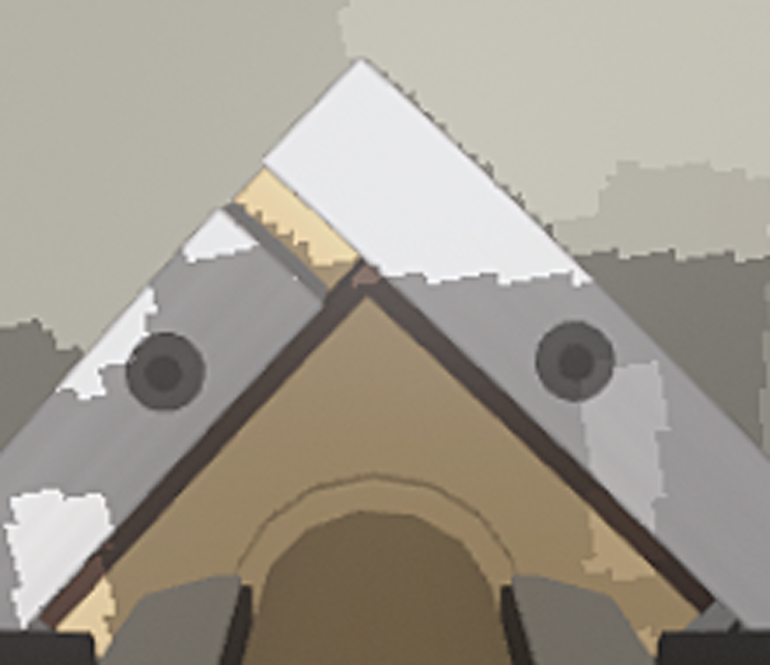

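Run:
```python
from h import *
for p in [(417,253),(415,266),(414,283)]:
    P=plane("scene",p,.018)[:2]-J(0,0); c,n=np.cos(-.962),np.sin(-.962); print("offcut jig x",c*P[0]+n*P[1])
print(robot.close_job())
```

```text
offcut jig x -0.19580207205036843
offcut jig x -0.19507199771171063
offcut jig x -0.1976124206897093
the job is handed in; nothing more can be done
None
```

I swept the bed with the brush in one pass, put the brush down, and handed the job in at 22.8 s with the pillar held pressed into the jig corner. No verdict was reported.

- **Offcuts:** all three lie on the table about 70 mm past the jig's open -x edge (jig x about -0.195 m). Only the brush was used to move them.
- **Brush:** it stands on its bristles near its starting place, let go and clear of the jig. The bottle and jar look unmoved in the last pictures.
- **Pillar push:** the last four readings were steady at about 6.7 N towards the back fence and 8.3 N towards the side fence. Bed load was about 7.5 N.
- **Pillar fit:** both strips look flush in the wrist picture. Strip-to-fence gaps came out at 0.4–1.2 mm and the strips within 0.6° of the fences, both measured two small pushes before the end. The tool tilt was 0.5° at hand-in.

**Checks that disagreed or fell short:**
- **Pillar position:** the wrist camera placed the pillar about 6 to 8 mm from where the fixed cameras did, and the jig 3 to 4 mm off. I used a middle value for the grasp and corrected the seating from the wrist pictures.
- **Force readings:** they wandered by about 2 N at an earlier step and include friction on the bed. I raised the push on the side fence to leave a margin.

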